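Clear and face up the bottle lane

TASK

Pull the blue drawer out to its stop, lay every battery pack that was left in the bottle lane in the drawer, and push the drawer fully home. Stand every tipped bottle upright, cap up, on the white strip of the lane in line with its neighbours, so that in the end all bottles stand upright in the lane with their feet on the strip; leave the meter, tape roll, carton and screwdriver where they are.

Things in the scene. Friction and masses are not known exactly. Their poses are not given: they have to be found in the camera images.
- lane_mid (a point): The bottle lane: a white strip flush with the bench, 100 mm wide (x axis, away from the robot), 580 mm long (y axis), edged by blue lines. Point: its middle, at bench height. A fixed blue block 20 mm high stands beyond each end, 308 to 328 mm from the point along y. Two standing bottles and the packs start in it, in any order, in five places: 0, 120 and 240 mm either way along y from the point.
- cab_drawer0 (a joint): How far the drawer is pulled out, m: 0 is fully home, 0.166 is the stop. It slides easily (about 1 N plus a little damping) and stays where it is left. It starts 0 to 20 mm out.
- cab_drawer0_handle (a point): Middle of the drawer's steel bar handle: level round bar 11 mm thick, 120 mm long (y axis), 35 mm in front of the blue drawer front, 62 mm above the bench, 38 mm below the top of the cabinet; stems 51 mm either side. x axis points into the cabinet: pull along -x. The grey cabinet is fixed, 290 mm wide, 100 mm high; a yellow box 52 mm high stands on it, 75 mm behind the drawer front.
- drawer_floor (a point): Centre of the drawer's inner floor (22 mm above the bench), axes as the handle's. Inside, the drawer is 195 mm long (x) and 248 mm wide (y), walls 56 mm high; its front stands 64 mm above the floor. Pulled to its stop, the part from 97 mm in front of the point to 62 mm behind it is open from above.
- bottle1_mid (a point): Full square white bottle, green label, round blue cap, about 0.3 kg: body 50 x 50 x 105 mm high, cap 30 mm wide, 25 mm high; 130 mm in all. Point: its middle, 65 mm above the foot. z axis runs from foot to cap; x, y square to the flat sides. It starts tipped over, lying in front of the lane, roughly parallel to it, cap to either end; 2 or 3 such bottles in a run.
- bottle2_mid (a point): Full square white bottle, green label, round blue cap, about 0.3 kg: body 50 x 50 x 105 mm high, cap 30 mm wide, 25 mm high; 130 mm in all. Point: its middle, 65 mm above the foot. z axis runs from foot to cap; x, y square to the flat sides. It starts tipped over, lying in front of the lane, roughly parallel to it, cap to either end; 2 or 3 such bottles in a run.
- bottle3_mid (a point): Full square white bottle, green label, round blue cap, about 0.3 kg: body 50 x 50 x 105 mm high, cap 30 mm wide, 25 mm high; 130 mm in all. Point: its middle, 65 mm above the foot. z axis runs from foot to cap; x, y square to the flat sides. It starts tipped over, lying in front of the lane, roughly parallel to it, cap to either end; 2 or 3 such bottles in a run.
- bottle4_mid (a point): Full square white bottle, green label, round blue cap, about 0.3 kg: body 50 x 50 x 105 mm high, cap 30 mm wide, 25 mm high; 130 mm in all. Point: its middle, 65 mm above the foot. z axis runs from foot to cap; x, y square to the flat sides. It starts standing in the lane as a neighbour of the free places.
- bottle5_mid (a point): Full square white bottle, green label, round blue cap, about 0.3 kg: body 50 x 50 x 105 mm high, cap 30 mm wide, 25 mm high; 130 mm in all. Point: its middle, 65 mm above the foot. z axis runs from foot to cap; x, y square to the flat sides. It starts standing in the lane as a neighbour of the free places.
- pack1_mid (a point): Battery pack, black with a yellow band near one end, about 0.25 kg, 100 mm long (x axis), 40 mm wide (y), 28 mm high (z); the point is its middle. It starts flat on the bench in the lane, roughly along it, and blocks a place there; may be gripped by its sides. There are 2 or 3 packs in a run.
- pack2_mid (a point): Battery pack, black with a yellow band near one end, about 0.25 kg, 100 mm long (x axis), 40 mm wide (y), 28 mm high (z); the point is its middle. It starts flat on the bench in the lane, roughly along it, and blocks a place there; may be gripped by its sides. There are 2 or 3 packs in a run.
- pack3_mid (a point): Battery pack, black with a yellow band near one end, about 0.25 kg, 100 mm long (x axis), 40 mm wide (y), 28 mm high (z); the point is its middle. It starts flat on the bench in the lane, roughly along it, and blocks a place there; may be gripped by its sides. There are 2 or 3 packs in a run.
- meter_mid (a point): Bystander: yellow hand-held meter, 150 x 80 x 35 mm, lying flat at the robot's left; the point is its middle.
- tape_roll_mid (a point): Bystander: cardboard-brown roll of tape, 100 mm across, 48 mm high, lying flat between the lane's right end and the cabinet; the point is its middle.
- carton_mid (a point): Bystander: cardboard carton 100 x 140 x 70 mm at the robot's right, before the cabinet; the point is its middle.
- driver_grip (a point): Bystander: screwdriver with a red handle, lying flat to the left of the lane; the point is on its handle.
There are look-alikes about, which are no part of the job. Leave any purple look-alike of the part that bears bottle2_mid alone.

How it is judged:
By the outcome, as a careful person would: the job done as asked, in the order asked, and still so for the second after the job is handed in, with the robot touching nothing.
Of bottle1, bottle2, bottle3 only 2 to 3 are there at a start; the rules pass over those that are not, and their reading is None.
Of pack1, pack2, pack3 only 2 to 3 are there at a start; the rules pass over those that are not, and their reading is None.
At some moment in a run one of bottle1, bottle2, bottle3, pack1, pack2, pack3 may be knocked a few centimetres aside while the robot is not near it.
Once in a run the grip may slacken for a moment while it holds something.
It also fails if it takes over 210 s, if anything falls off the work surface, if the arm or the gripper's body presses on something with over 40 N, if the wrist force passes 120 N, or if a joint passes its speed limit or range.

ROBOT

A 6-joint arm with a two-finger parallel gripper is mounted at the origin on the work surface. World frame = base frame: x ahead of the robot, y to its left, z up, the work surface at z = 0. Lengths are in m, angles in rad, forces in N, time in s.
With the tool pointing down it reaches from about 0.3 to 0.775 m from the base axis. Payload 14.6 kg.
Tool frame: the origin (TCP) lies on the centre line of the jaws, within the pads' length; the fingertips stand 25 mm ahead of it and the grasp point (between the pads) lies 6 mm ahead of it (ctrl.tip_reach is the distance from the TCP to the fingertips, in m); z points along the fingers, y is the line along which they close (so a half turn about z gives the same grasp; the last joint's range is limited). The gripper opens to 94 mm and grips with 3 to 60 N. Pads are 16 mm wide; open, the fingers measure 119 mm over their backs; the gripper's body (75 mm by 177 mm) begins 78 mm behind the grasp point.
Start: joints at [1.051, 0.3, 1.521, -0, 1.321, -0.067], TCP at [0.241, 0.495, 0.23] pointing down, gripper open.
Joint ranges: [-3.03, 3.03], [-0.79, 2.21], [0.23, 2.52], [-1.04, 4.18], [0, 3.07], [-2.55, 2.55]. Speed limits (rad/s): [2.22, 2.22, 2.57, 3.14, 3.14, 3.14].

INTERFACE

Orientations are given as [roll, pitch, yaw] about the fixed x, y, z axes, in that order (R = Rz(yaw) Ry(pitch) Rx(roll)).
In Python, from station import ctrl gives the robot as it stands. The module is installed in compiled form; this text tells all that it offers.
- The arm moves only by the tool apply_moves, never from a script. Its argument "deltas" is a list of rows, each a list of 7 numbers: the closure in counts, from 0 (fully open) to 255 (shut), then the shift along the world's x, y, z in cm, then the turn, a rotation vector about the world's x, y, z in rad. In form: [[jaw, tx, ty, tz, ax, ay, az], ...]. A call has 1 to 10 rows; each row shifts and turns the commanded pose from where the row before left it; what a row does not reach is not made up. A row lasts 1/10 s, in which the tool goes at most 50 mm and 8.59 degrees, less where a joint would pass 70% of its speed; a pose out of reach is approached as far as the arm can. A call with a gripper value outside its range is refused whole. The fingers move at their own pace and stop on an object; "grip_force" is the grip in N (left out, the last holds). Time passes only in rows, so rows that do not move let the fingers close. It gives the time, the measured TCP pose, the force, the opening and the grip force at its end, in the units of the state.
- ctrl.get_obs(): the state, without advancing time (a new reading comes with each control period).
- ctrl.camera(name): name is "side" or "top" or "wrist"; returns a dict with "img" (420x560x3 uint8, red, green, blue), "K" (3x3 intrinsics, pixels), "pose" (4x4, takes a point from camera to world coordinates); the wrist camera has in their place "hand_eye" (4x4, takes a point from camera to tool coordinates, whose origin is the TCP and whose axes are the flange's). Camera axes: x right, y up, looking along -z (the intrinsics and any distortion apply to the point x, -y, -z); pixel columns grow to the right and rows downward; lengths in m; the calibration is good to about 2 mm. The wrist camera is an equidistant fisheye: a pixel r from the principal point sees the ray r / f radians off the axis. A picture is of the moment at which its call begins: read the wrist's pose just before it. There is no depth.
- ctrl.hand_in(): hands the job in; it is judged then, once.
The state is a dict: "time_s": time; "qpos": joint angles; "joint_vel": joint speeds; "tau": joint torques, N m; "ee_pos": TCP position; "eef_rot": TCP orientation; "force": force on the tool from outside, world axes, zero at the start; "moment": the same for the moment, N m; "grip_width": finger opening in m; "grip_force": force on a finger pad.
Only numpy, scipy, OpenCV 4.12 (cv2) and the standard library are available. Lean on these libraries where they do the work, as an engineer would, in place of code of your own. Each camera call takes 0.05 s, during which the arm holds its last target. There are 200 camera calls.

## Working session

There is one attempt and no reset: what is moved stays moved. The work goes in short steps, Python scripts to look and compute and a tool call to move; the robot and the scene stay as the last step left them, time stands still between calls to the robot, and variables do not carry over. Pictures are saved under pics/ and viewed, at most 14 in all, crops included, and the job is handed in when it is done.

Besides the shell and the picture viewer there is one more tool, called in YAML: its name, and indented under it one key for each argument. apply_moves: Moves the arm, as the interface text tells. Its arguments: {"type":"object","properties":{"deltas":{"type":"array"},"grip_force":{"type":"number"}},"required":["deltas"]}

```bash
mkdir -p pics; cat > h.py <<'E'
import numpy as np, cv2, json
from station import ctrl
from scipy.spatial.transform import Rotation as R
def snap(n,f=None):
    c=ctrl.camera(n)
    if f: cv2.imwrite('pics/'+f,c['img'][:,:,::-1])
    return c
def ray(c,u,v):
    K=c['K'];d=np.array([(u-K[0,2])/K[0,0],-(v-K[1,2])/K[1,1],-1.])
    return c['pose'][:3,3],c['pose'][:3,:3]@d
def onz(c,u,v,z):
    o,d=ray(c,u,v); return o+d*(z-o[2])/d[2]
E
python3 - <<'E'
from h import *
for n in('top','side'):
    c=snap(n,n+'0.png'); print(n,{k:np.round(v,3).tolist() if hasattr(v,'shape') else v for k,v in c.items() if k!='img'})
c=ctrl.camera('wrist');print({k:v for k,v in c.items() if k!='img'})
print(ctrl.get_obs())
E
```

```text
top {'K': [[488.104, 0.0, 265.333], [0.0, 488.104, 204.94], [0.0, 0.0, 1.0]], 'pose': [[-0.021, 0.982, -0.186, 0.174], [-1.0, -0.018, 0.016, -0.003], [0.013, 0.186, 0.982, 1.866], [0.0, 0.0, 0.0, 1.0]]}
side {'K': [[426.183, 0.0, 282.896], [0.0, 426.183, 210.831], [0.0, 0.0, 1.0]], 'pose': [[-0.962, 0.155, -0.225, 0.186], [-0.273, -0.532, 0.801, 1.148], [0.004, 0.832, 0.554, 0.906], [0.0, 0.0, 0.0, 1.0]]}
{'K': array([[325.1922621 ,   0.        , 279.48490902],
       [  0.        , 325.1922621 , 211.94943791],
       [  0.        ,   0.        ,   1.        ]]), 'hand_eye': array([[-1.19314924e-03,  9.71238495e-01,  2.38105779e-01,
         6.99392508e-02],
       [ 9.99999282e-01,  1.13168401e-03,  3.94838409e-04,
         1.21801094e-04],
       [ 1.14021760e-04,  2.38106079e-01, -9.71239148e-01,
        -1.55906314e-01],
       [ 0.00000000e+00,  0.00000000e+00,  0.00000000e+00,
         1.00000000e+00]])}
{'time_s': 0.15, 'qpos': array([ 1.05141141e+00,  3.00335469e-01,  1.52143841e+00, -3.87957208e-06,
        1.32073480e+00, -6.66234352e-02]), 'joint_vel': array([-0.00090013, -0.00257815, -0.0020045 , -0.00046139,  0.00167939,
        0.00149613]), 'tau': array([ 1.45173013e-03, -5.31960189e+01, -3.52820027e+01,  7.08601554e-02,
        2.36425706e-02, -4.36656023e-05]), 'ee_pos': array([0.24051949, 0.49441285, 0.23002108]), 'eef_rot': array([-3.14067840e+00, -5.72343205e-05,  2.68883210e+00]), 'force': array([ 1.11180692e+00, -7.22134727e-04, -6.35370967e-01]), 'moment': array([ 0.01947618, -0.02981682, -0.0054237 ]), 'grip_force': 0.0, 'grip_width': 0.09381838489486934}
```

View pics/top0.png

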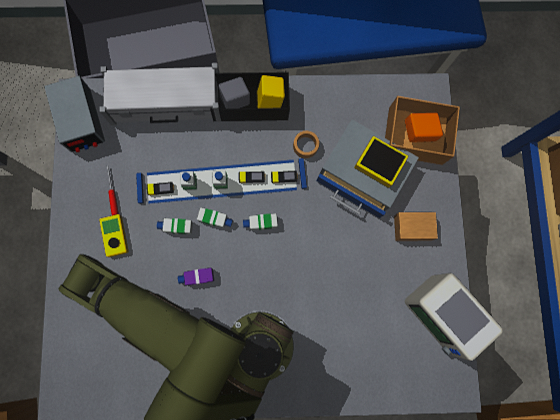

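View pics/side0.png

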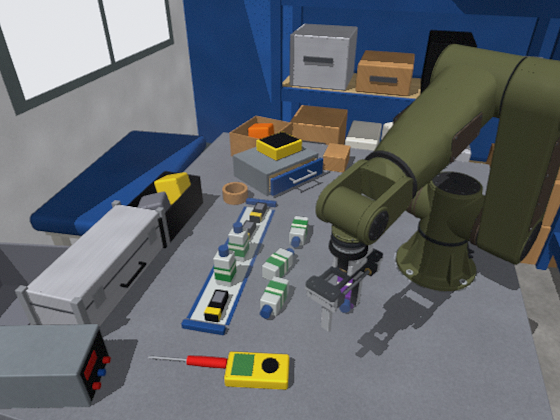

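Top view: packs at (160,188), (252,177), (284,177) and standing bottles at (188,182), (221,180). Tipped bottles are at (175,226), (213,217), (262,222), the purple decoy at (197,277) and the drawer handle at (349,205). All three tipped bottles have green labels; the purple one is not to be touched.

```bash
python3 - <<'E'
from h import *
c=snap('top')
P={'packA':(160,188,.028),'packB':(252,177,.028),'packC':(284,177,.028),'b4':(188,175,.13),'b5':(220,173,.13),'t1':(175,226,.05),'t2':(213,217,.05),'t3':(262,222,.05),'blkL':(140,188,.02),'blkR':(304,174,.02),'h1':(333,196,.062),'h2':(365,215,.062),'tape':(306,144,.048),'carton':(417,226,.07),'cabFL':(326,171,.1),'cabFR':(381,207,.1),'purple':(197,277,.05),'meter':(114,235,.035)}
for k,(u,v,z) in P.items(): print(k,onz(c,u,v,z).round(3))
E
```

```text
packA [0.595 0.37  0.028]
packB [0.632 0.016 0.028]
packC [ 0.63  -0.108  0.028]
b4 [0.619 0.248 0.13 ]
b5 [0.624 0.132 0.13 ]
t1 [0.443 0.307 0.05 ]
t2 [0.475 0.165 0.05 ]
t3 [ 0.452 -0.019  0.05 ]
blkL [0.598 0.449 0.02 ]
blkR [ 0.643 -0.187  0.02 ]
h1 [ 0.545 -0.289  0.062]
h2 [ 0.47  -0.406  0.062]
tape [ 0.756 -0.196  0.048]
carton [ 0.423 -0.597  0.07 ]
cabFL [ 0.633 -0.262  0.1  ]
cabFR [ 0.492 -0.459  0.1  ]
purple [0.252 0.224 0.05 ]
meter [0.416 0.538 0.035]
```

apply_moves:
  deltas:
    - [0,2.4,-3.5,2,0,0,-0.112]
    - [0,2.4,-3.5,2,0,0,-0.112]
    - [0,2.4,-3.5,2,0,0,-0.112]
    - [0,2.4,-3.5,2,0,0,-0.112]
    - [0,2.4,-3.5,2,0,0,-0.112]
    - [0,2.4,-3.5,2,0,0,-0.112]
    - [0,2.4,-3.5,2,0,0,-0.112]
    - [0,2.4,-3.5,2,0,0,-0.112]
    - [0,2.4,-3.5,2,0,0,-0.112]
    - [0,2.4,-3.5,2,0,0,-0.112]

```text
time_s: 1.2
ee_pos: [0.4812, 0.1429, 0.4313]
eef_rot: [3.141, -0.0, 1.564]
force: [0.3, 1.0, -0.5]
grip_width: 0.0937
grip_force: 0.0
```

```bash
cat >> h.py <<'E'
def wsnap(f=None):
    o=ctrl.get_obs(); c=ctrl.camera('wrist')
    T=np.eye(4);T[:3,:3]=R.from_euler('xyz',o['eef_rot']).as_matrix();T[:3,3]=o['ee_pos']
    c['pose']=T@c['hand_eye']
    if f: cv2.imwrite('pics/'+f,c['img'][:,:,::-1])
    return c
def wz(c,u,v,z):
    K=c['K'];x=u-K[0,2];y=v-K[1,2];r=np.hypot(x,y)+1e-9;th=r/K[0,0]
    d=c['pose'][:3,:3]@np.array([np.sin(th)*x/r,-np.sin(th)*y/r,-np.cos(th)])
    p=c['pose'][:3,3];return p+d*(z-p[2])/d[2]
def st():
    o=ctrl.get_obs();print('t',round(o['time_s'],2),'p',o['ee_pos'].round(4),'rpy',o['eef_rot'].round(3),'w',round(o['grip_width'],4),'gf',round(o['grip_force'],1),'F',o['force'].round(1),'q',o['qpos'].round(2))
E
python3 - <<'E'
from h import *
st(); wsnap('w1.png')
E
```

```text
t 1.2 p [0.4812 0.1429 0.4313] rpy [ 3.141 -0.     1.564] w 0.0937 gf 0.0 F [ 0.3  1.  -0.5] q [0.22 0.12 1.28 0.   1.74 0.22]
```

View pics/w1.png

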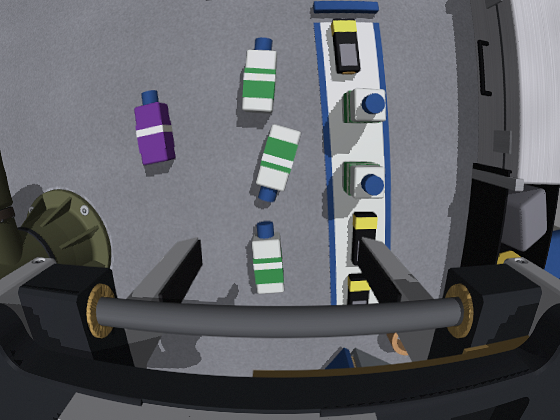

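Wrist view: tipped green-label bottles at (258,80) cap +y, (277,160) cap −y and (267,262) cap +y. The purple decoy at (155,130) is clearly distinct. Packs at (345,45), (365,235) and (358,290). Next I look at the handle.

apply_moves:
  deltas:
    - [0,-0.6,-4.3,-1.2,0,0,-0.06]
    - [0,-0.6,-4.3,-1.2,0,0,-0.06]
    - [0,-0.6,-4.3,-1.2,0,0,-0.06]
    - [0,-0.6,-4.3,-1.2,0,0,-0.06]
    - [0,-0.6,-4.3,-1.2,0,0,-0.06]
    - [0,-0.6,-4.3,-1.2,0,0,-0.06]
    - [0,-0.6,-4.3,-1.2,0,0,-0.06]
    - [0,-0.6,-4.3,-1.2,0,0,-0.06]
    - [0,-0.6,-4.3,-1.2,0,0,-0.06]
    - [0,-0.6,-4.3,-1.2,0,0,-0.02]

```text
time_s: 2.25
ee_pos: [0.42, -0.2871, 0.3099]
eef_rot: [3.142, 0.0, 1.007]
force: [0.8, -0.2, 1.0]
grip_width: 0.0941
grip_force: 0.0
```

```bash
python3 - <<'E'
from h import *
st(); wsnap('w2.png')
E
```

```text
t 2.25 p [ 0.42   -0.2871  0.3099] rpy [3.142 0.    1.007] w 0.0941 gf 0.0 F [ 0.8 -0.2  1. ] q [-0.67  0.16  1.51  0.    1.47 -0.11]
```

View pics/w2.png

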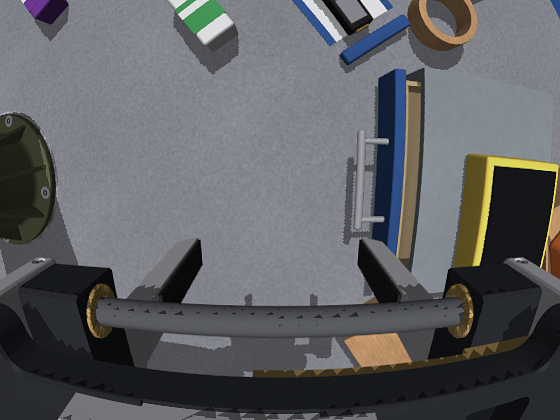

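The handle bar runs from (362,131) to (359,228), with the blue drawer front beside it.

```bash
python3 - <<'E'
from h import *
c=wsnap()
a=wz(c,362,131,.062);b=wz(c,359.5,228,.062);print(a,b,(a+b)/2,np.degrees(np.arctan2(*(a-b)[1::-1])),np.linalg.norm(a-b))
f=wz(c,405,70,.086);g=wz(c,389,265,.086);print(f,g,np.degrees(np.arctan2(*(f-g)[1::-1])))
E
```

```text
[ 0.5435746  -0.28331081  0.062     ] [ 0.47783946 -0.39033948  0.062     ] [ 0.51070703 -0.33682514  0.062     ] 58.44247718166895 0.12560352255016366
[ 0.62625762 -0.24360252  0.086     ] [ 0.48639697 -0.44777831  0.086     ] 55.5888110541373
```

apply_moves:
  deltas:
    - [163,2.3,-1.25,-2.5,0,0,0]
    - [163,2.3,-1.25,-2.5,0,0,0]
    - [163,2.3,-1.25,-2.5,0,0,0]
    - [163,2.2,-1.24,-2.5,0,0,0]
    - [163,0,0,0,0,0,0]
    - [163,0,0,0,0,0,0]

```text
time_s: 2.95
ee_pos: [0.5117, -0.3346, 0.2104]
eef_rot: [-3.141, -0.0, 1.01]
force: [-0.3, 0.5, 0.3]
grip_width: 0.0494
grip_force: 0.0
```

```bash
python3 - <<'E'
from h import *
st(); wsnap('w3.png')
E
```

```text
t 2.95 p [ 0.5117 -0.3346  0.2104] rpy [-3.141 -0.     1.01 ] w 0.0494 gf 0.0 F [-0.3  0.5  0.3] q [-0.64  0.45  1.36  0.    1.33 -0.08]
```

View pics/w3.png

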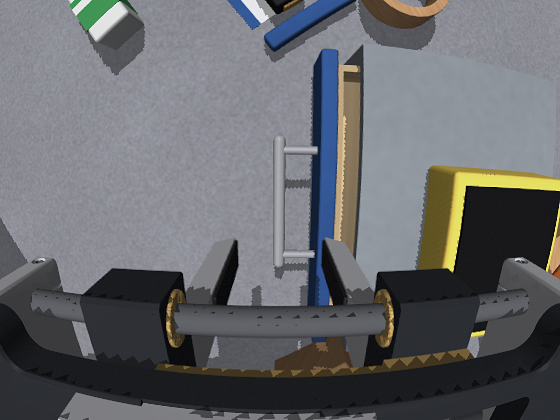

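The bar sits at u≈279, vertical and centred between the jaws. I'll descend, grip and pull.

apply_moves:
  deltas:
    - [163,0,0,0,0,0,0]
    - [163,0,0,0,0,0,0]
    - [163,0,0,-3.5,0,0,0]
    - [163,0,0,-3.5,0,0,0]
    - [163,0,0,-3.5,0,0,0]
    - [163,0,0,-3.6,0,0,0]
    - [220,0,0,0,0,0,0]
    - [240,0,0,0,0,0,0]
    - [240,0,0,0,0,0,0]
    - [240,0,0,0,0,0,0]
  grip_force: 20

```text
time_s: 4.0
ee_pos: [0.5124, -0.336, 0.072]
eef_rot: [3.138, 0.0, 1.009]
force: [-0.5, 1.0, 7.5]
grip_width: 0.0106
grip_force: 20.0
```

```bash
python3 -c "
from h import *
st()"
```

```text
t 4.0 p [ 0.5124 -0.336   0.072 ] rpy [3.138 0.    1.009] w 0.0106 gf 20.0 F [-0.5  1.   7.5] q [-0.64  0.6   1.48 -0.    1.06 -0.08]
```

apply_moves:
  deltas:
    - [240,-1.27,0.8,0,0,0,0]
    - [240,-1.27,0.8,0,0,0,0]
    - [240,-1.27,0.8,0,0,0,0]
    - [240,-1.27,0.8,0,0,0,0]
    - [240,-1.27,0.8,0,0,0,0]
    - [240,-1.27,0.8,0,0,0,0]
    - [240,-1.27,0.8,0,0,0,0]
    - [240,-1.27,0.8,0,0,0,0]
    - [240,-1.27,0.8,0,0,0,0]
    - [240,0,0,0,0,0,0]

```text
time_s: 5.0
ee_pos: [0.3979, -0.263, 0.0719]
eef_rot: [3.137, -0.001, 1.009]
force: [4.0, 6.9, 9.9]
grip_width: 0.0103
grip_force: 20.0
```

apply_moves:
  deltas:
    - [240,-0.42,0.27,0,0,0,0]
    - [240,-0.42,0.27,0,0,0,0]
    - [240,-0.42,0.27,0,0,0,0]
    - [240,-0.25,0.16,0,0,0,0]

```text
time_s: 5.4
ee_pos: [0.3862, -0.2556, 0.0721]
eef_rot: [3.128, -0.0, 1.008]
force: [38.4, -13.6, -20.6]
grip_width: 0.0105
grip_force: 20.0
```

apply_moves:
  deltas:
    - [240,0.25,-0.16,0,0,0,0]
    - [163,0,0,0,0,0,0]
    - [163,0,0,0,0,0,0]
    - [163,0,0,0,0,0,0]
    - [163,0,0,3,0,0,0]
    - [163,0,0,4,0,0,0]
    - [163,0,0,5,0,0,0]
    - [100,2,2,5,0,0,0]
    - [100,2,2,5,0,0,0]
    - [100,2,2,5,0,0,0]

```text
time_s: 6.4
ee_pos: [0.4369, -0.2022, 0.3222]
eef_rot: [3.141, 0.0, 1.008]
force: [0.8, -0.5, -0.5]
grip_width: 0.0543
grip_force: 0.0
```

```bash
python3 - <<'E'
from h import *
st(); wsnap('w4.png')
E
```

```text
t 6.4 p [ 0.4369 -0.2022  0.3222] rpy [3.141 0.    1.008] w 0.0543 gf 0.0 F [ 0.8 -0.5 -0.5] q [-0.51  0.09  1.56 -0.    1.49  0.05]
```

View pics/w4.png

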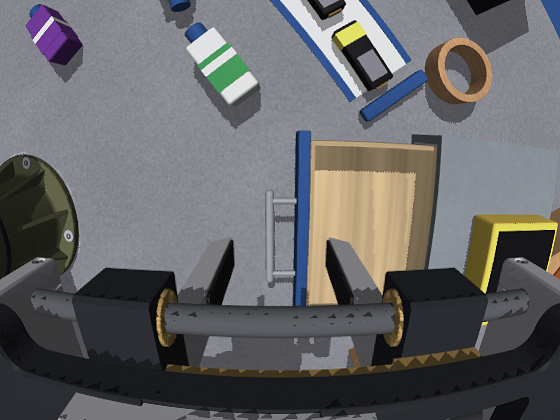

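Drawer is open to the stop. Now drawer geometry and the pack and bottle poses from w1 and w4.

```bash
cat >> h.py <<'E'
def fake(p,rpy,c):
    T=np.eye(4);T[:3,:3]=R.from_euler('xyz',rpy).as_matrix();T[:3,3]=p
    return dict(K=c['K'],pose=T@c['hand_eye'])
E
python3 - <<'E'
from h import *
c=wsnap()
w1=fake([.4812,.1429,.4313],[3.141,0,1.564],c)
a=wz(c,269,191,.062);b=wz(c,270,281,.062);print('handle',(a+b)/2)
X=np.array([.843,-.537,0]);Y=np.array([.537,.843,0]);H=(a+b)/2
for n,u,v,z in[('frontout',297,200,.086),('frontin',310,200,.086),('leftwall in',312,147,.078),('cab edge',432,200,.1),('floorleftback',416,172,.022)]:
    p=wz(c,u,v,z);print(n,p.round(4),'rel handle',((p-H)@X).round(4),((p-H)@Y).round(4))
def m(c,u0,u1,z):
    A=wz(c,*u0,z);B=wz(c,*u1,z);d=B-A;print(((A+B)/2).round(4),'len',np.linalg.norm(d).round(3),'ang',np.degrees(np.arctan2(d[1],d[0])).round(1))
print('packs (end a, end b at top z)')
m(c,(346,29),(376,82),.028)      # C, from w4
m(w1,(366,213),(365,262),.028)   # B
m(w1,(344,21),(348,72),.028)     # A
print('bottles foot->cap, z .025')
m(w1,(258,110),(263,40),.03)
m(w1,(289,128),(266,200),.03)
m(w1,(270,292),(265,223),.03)
print('standing caps');
for u,v in((374,104),(373,185)): print(wz(w1,u,v,.13).round(4))
print('lane edges',[wz(w1,u,v,0).round(3) for u,v in((317,24),(378,24),(331,300),(390,220))],'blockL',wz(w1,346,8,.02).round(3), 'blockR',wz(c,394,96,.02).round(3))
E
```

```text
handle [ 0.39154497 -0.25460007  0.062     ]
frontout [ 0.4524 -0.2245  0.086 ] rel handle 0.0351 0.058
frontin [ 0.4663 -0.2333  0.086 ] rel handle 0.0515 0.0581
leftwall in [ 0.5035 -0.1786  0.078 ] rel handle 0.0536 0.1242
cab edge [ 0.6049 -0.3163  0.1   ] rel handle 0.213 0.0625
floorleftback [ 0.6273 -0.2978  0.022 ] rel handle 0.2219 0.0902
packs (end a, end b at top z)
[ 0.64   -0.1056  0.028 ] len 0.089 ang -93.1
[0.6394 0.0235 0.028 ] len 0.096 ang -87.1
[0.5978 0.37   0.028 ] len 0.096 ang -87.3
bottles foot->cap, z .025
[0.4496 0.3155 0.03  ] len 0.125 ang 85.8
[0.4769 0.1594 0.03  ] len 0.131 ang -108.1
[ 0.4572 -0.0136  0.03  ] len 0.138 ang 92.7
standing caps
[0.616  0.2571 0.13  ]
[0.617  0.1392 0.13  ]
lane edges [array([0.551, 0.419, 0.   ]), array([0.667, 0.428, 0.   ]), array([ 0.585, -0.12 ,  0.   ]), array([0.695, 0.05 , 0.   ])] blockL [0.602 0.448 0.02 ] blockR [ 0.654 -0.181  0.02 ]
```

apply_moves:
  deltas:
    - [0,4,1.9,-2,0,0,0.1]
    - [0,4,1.9,-2,0,0,0.1]
    - [0,4,1.9,-2,0,0,0.1]
    - [0,4,1.9,-2,0,0,0.1]
    - [0,4.1,2,-2,0,0,0.1]
    - [0,0,0,-4,0,0,0]
    - [0,0,0,-4,0,0,0]
    - [0,0,0,0,0,0,0]

```text
time_s: 7.3
ee_pos: [0.6353, -0.1065, 0.1338]
eef_rot: [-3.131, -0.002, 1.509]
force: [-0.4, -0.2, -0.3]
grip_width: 0.0938
grip_force: 0.0
```

```bash
python3 - <<'E'
from h import *
st(); wsnap('w5.png')
E
```

```text
t 7.3 p [ 0.6353 -0.1065  0.1338] rpy [-3.131e+00 -2.000e-03  1.509e+00] w 0.0938 gf 0.0 F [-0.4 -0.2 -0.3] q [-0.22  0.6   1.32 -0.    1.23 -0.16]
```

View pics/w5.png

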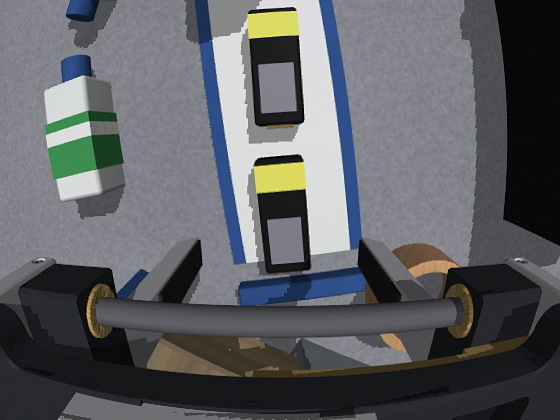

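Pack C is at (282,215), centred between the jaws, with pack B behind it at (275,67) and the white strip between u≈240 and 350 at the near end.

```bash
python3 - <<'E'
from h import *
c=wsnap()
def m(c,u0,u1,z):
    A=wz(c,*u0,z);B=wz(c,*u1,z);d=B-A;print(((A+B)/2).round(4),'len',np.linalg.norm(d).round(3),'ang',np.degrees(np.arctan2(d[1],d[0])).round(1))
m(c,(279,159),(286,268),.028); m(c,(273,12),(280,122),.028)
for uv in[(245,262),(217,80),(351,248),(336,100)]: print(wz(c,*uv,0).round(4))
print('strip end mid', ((wz(c,245,262,0)+wz(c,351,248,0))/2).round(4)); m(c,(240,292),(364,279),.02)
E
```

```text
[ 0.6378 -0.1062  0.028 ] len 0.096 ang -89.9
[0.6406 0.0195 0.028 ] len 0.095 ang -90.2
[ 0.5978 -0.1577  0.    ]
[0.5862 0.0164 0.    ]
[ 0.7021 -0.15    0.    ]
[ 0.692  -0.0093  0.    ]
strip end mid [ 0.65   -0.1539  0.    ]
[ 0.6519 -0.1776  0.02  ] len 0.118 ang 2.6
```

apply_moves:
  deltas:
    - [0,0.2,0,-4,0,0,0.05]
    - [0,0,0,-4,0,0,0]
    - [0,0,0,-2,0,0,0]
    - [160,0,0,0,0,0,0]
    - [160,0,0,0,0,0,0]
    - [160,0,0,0,0,0,0]
    - [160,0,0,0,0,0,0]
    - [160,0,0,0,0,0,0]
  grip_force: 30

```text
time_s: 8.2
ee_pos: [0.6404, -0.1071, 0.0412]
eef_rot: [3.14, 0.0, 1.559]
force: [0.0, 0.1, -0.4]
grip_width: 0.0569
grip_force: 0.0
```

```bash
python3 -c "
from h import *
st()"
```

```text
t 8.2 p [ 0.6404 -0.1071  0.0412] rpy [3.14  0.    1.559] w 0.0569 gf 0.0 F [ 0.   0.1 -0.4] q [-0.22  0.71  1.37 -0.    1.06 -0.21]
```

apply_moves:
  deltas:
    - [140,0,0,-1.2,0,0,0]
    - [190,0,0,0,0,0,0]
    - [190,0,0,0,0,0,0]
    - [190,0,0,0,0,0,0]
    - [190,0,0,0,0,0,0]
    - [190,0,0,0,0,0,0]
  grip_force: 30

```text
time_s: 8.8
ee_pos: [0.6399, -0.107, 0.028]
eef_rot: [-3.142, -0.0, 1.559]
force: [0.4, -0.0, -2.9]
grip_width: 0.0398
grip_force: 29.7
```

apply_moves:
  deltas:
    - [190,0,0,3,0,0,0]
    - [190,0,0,4,0,0,0]
    - [190,0,0,4,0,0,0]
    - [190,-0.5,-0.7,3,0,0,0]

```text
time_s: 9.2
ee_pos: [0.6355, -0.1135, 0.1709]
eef_rot: [3.139, 0.0, 1.56]
force: [0.5, -0.7, -1.7]
grip_width: 0.04
grip_force: 29.7
```

apply_moves:
  deltas:
    - [190,-2.2,-3.45,0,0,0,0.13]
    - [190,-2.2,-3.45,0,0,0,0.13]
    - [190,-2.2,-3.45,0,0,0,0.13]
    - [190,-2.2,-3.45,0,0,0,0.125]
    - [190,-2.2,-3.45,0,0,0,0.125]
    - [190,-2.2,-3.45,0,0,0,0.125]
    - [190,-2.2,-3.45,0,0,0,0.125]
    - [190,-2.2,-3.45,0,0,0,0.125]
    - [190,0,0,0,0,0,0]
    - [190,0,0,0,0,0,0]

```text
time_s: 10.2
ee_pos: [0.4585, -0.3905, 0.168]
eef_rot: [3.141, 0.0, 2.571]
force: [1.2, 0.4, -3.6]
grip_width: 0.0401
grip_force: 29.7
```

```bash
python3 -c "
from h import *
st();wsnap('w6.png')"
```

```text
t 10.2 p [ 0.4585 -0.3905  0.168 ] rpy [3.141 0.    2.571] w 0.0401 gf 29.7 F [ 1.2  0.4 -3.6] q [-0.77  0.47  1.44  0.    1.24 -1.77]
```

View pics/w6.png

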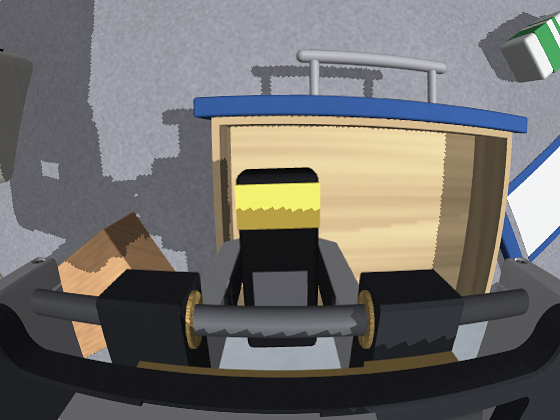

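Pack held over the drawer, yellow band toward the front. I'll check the clearance to the left-in-image wall (222,150).

```bash
python3 - <<'E'
from h import *
c=fake([.4585,-.3905,.168],[3.141,0,2.571],ctrl.camera('wrist'))
H=np.array([.386,-.2555,0]);X=np.array([.843,-.537,0]);Y=np.array([.537,.843,0])
for n,u,v,z in[('Lwall',222,150,.078),('Rwall',512,160,.078),('front in',350,124,.086),('pack front',279,170,.168),('tcp',0,0,0)]:
    p=wz(c,u,v,z) if u else np.array([.4585,-.3905,0]); print(n,((p-H)@X).round(4),((p-H)@Y).round(4))
E
```

```text
Lwall 0.0753 -0.1184
Rwall 0.0762 0.1374
front in 0.0558 -0.0228
pack front 0.0811 -0.075
tcp 0.1336 -0.0749
```

apply_moves:
  deltas:
    - [190,0.5,0.8,-1,0,0,0]
    - [190,0,0,-3.5,0,0,0]
    - [190,0,0,-3.5,0,0,0]
    - [190,0,0,-2.5,0,0,0]
    - [190,0,0,-1,0,0,0]
    - [190,0,0,0,0,0,0]

```text
time_s: 10.9
ee_pos: [0.4641, -0.3808, 0.0517]
eef_rot: [3.141, -0.002, 2.575]
force: [-0.2, 0.0, -2.0]
grip_width: 0.0401
grip_force: 29.7
```

apply_moves:
  deltas:
    - [103,0,0,-0.1,0,0,0]
    - [103,0,0,0,0,0,0]
    - [103,0,0,0,0,0,0]
    - [103,0,0,3,0,0,0]
    - [103,0,0,4.5,0,0,0]
    - [103,0,0,4.5,0,0,0]

```text
time_s: 11.5
ee_pos: [0.4638, -0.3819, 0.1741]
eef_rot: [-3.142, 0.0, 2.574]
force: [-0.6, -1.1, 0.0]
grip_width: 0.0562
grip_force: 0.0
```

apply_moves:
  deltas:
    - [50,1.77,4,0,0,0,-0.1]
    - [0,1.77,4,0,0,0,-0.1]
    - [0,1.77,4,0,0,0,-0.1]
    - [0,1.77,4,0,0,0,-0.1]
    - [0,1.77,4,0,0,0,-0.1]
    - [0,1.77,4,0,0,0,-0.1]
    - [0,1.77,4,0,0,0,-0.1]
    - [0,1.77,4,0,0,0,-0.1]
    - [0,1.77,4,0,0,0,-0.1]
    - [0,1.77,4,0,0,0,-0.1]

```text
time_s: 12.5
ee_pos: [0.6416, 0.0197, 0.1731]
eef_rot: [3.14, 0.0, 1.569]
force: [0.4, -0.4, 0.5]
grip_width: 0.0942
grip_force: 0.0
```

```bash
cat >> h.py <<'E'
def packs(c):
    # black/yellow pack blobs lying on the white strip: hull of the non-white, non-blue area
    hsv=cv2.cvtColor(c['img'],cv2.COLOR_RGB2HSV)
    y=cv2.inRange(hsv,(22,120,120),(35,255,255))
    n,l,s,cen=cv2.connectedComponentsWithStats(y)
    return [(cen[i].round(1).tolist(),int(s[i,4]),wz(c,*cen[i],.028).round(4).tolist()) for i in range(1,n) if s[i,4]>150]
E
python3 -c "
from h import *
st();c=wsnap();print(packs(c))"
```

```text
t 12.5 p [0.6416 0.0197 0.1731] rpy [3.14  0.    1.569] w 0.0942 gf 0.0 F [ 0.4 -0.4  0.5] q [-0.03  0.55  1.3   0.    1.29 -0.02]
[([276.0, 171.5], 1032, [0.6376, 0.054, 0.028]), ([552.4, 255.6], 564, [1.006, -0.046, 0.028])]
```

apply_moves:
  deltas:
    - [0,-0.2,0,-4,0,0,0]
    - [0,0,0,-4,0,0,0]
    - [0,0,0,-4,0,0,0]
    - [100,0,0,-2,0,0,0]
    - [100,0,0,-0.5,0,0,0]
    - [190,0,0,0,0,0,0]
    - [190,0,0,0,0,0,0]
    - [190,0,0,0,0,0,0]
    - [190,0,0,0,0,0,0]

```text
time_s: 13.45
ee_pos: [0.6394, 0.0179, 0.0281]
eef_rot: [3.14, 0.0, 1.574]
force: [0.3, -0.3, 0.9]
grip_width: 0.0495
grip_force: 0.0
```

apply_moves:
  deltas:
    - [190,0,0,0,0,0,0]
    - [190,0,0,0,0,0,0]
    - [190,0,0,0,0,0,0]
    - [190,0,0,3,0,0,0]
    - [190,0,0,4,0,0,0]
    - [190,0,0,4,0,0,0]
    - [190,0,0,3,0,0,0]

```text
time_s: 14.15
ee_pos: [0.6391, 0.018, 0.1693]
eef_rot: [3.14, 0.0, 1.574]
force: [0.3, 0.4, -2.9]
grip_width: 0.0402
grip_force: 30.0
```

apply_moves:
  deltas:
    - [190,-1.7,-4.2,0,0,0,0.125]
    - [190,-1.7,-4.2,0,0,0,0.125]
    - [190,-1.7,-4.2,0,0,0,0.125]
    - [190,-1.7,-4.2,0,0,0,0.125]
    - [190,-1.7,-4.2,0,0,0,0.125]
    - [190,-1.7,-4.2,0,0,0,0.125]
    - [190,-1.7,-4.2,0,0,0,0.125]
    - [190,-1.7,-4.3,0,0,0,0.125]
    - [190,0,0,0,0,0,0]
    - [190,0,0,0,0,0,0]

```text
time_s: 15.15
ee_pos: [0.5023, -0.3196, 0.1665]
eef_rot: [3.141, -0.001, 2.571]
force: [-0.0, 0.4, -2.9]
grip_width: 0.0401
grip_force: 30.0
```

apply_moves:
  deltas:
    - [190,0,0,-3.5,0,0,0]
    - [190,0,0,-3.5,0,0,0]
    - [190,0,0,-2.5,0,0,0]
    - [190,0,0,-1,0,0,0]
    - [190,0,0,-0.9,0,0,0]
    - [190,0,0,0,0,0,0]

```text
time_s: 15.75
ee_pos: [0.5032, -0.3185, 0.0528]
eef_rot: [3.142, -0.0, 2.574]
force: [-0.4, -0.1, -2.4]
grip_width: 0.0396
grip_force: 30.0
```

apply_moves:
  deltas:
    - [103,0,0,0,0,0,0]
    - [103,0,0,0,0,0,0]
    - [103,0,0,0,0,0,0]
    - [103,0,0,3,0,0,0]
    - [103,0,0,4.5,0,0,0]
    - [103,0,0,4.5,0,0,0]

```text
time_s: 16.35
ee_pos: [0.5027, -0.3189, 0.1748]
eef_rot: [3.142, -0.0, 2.574]
force: [0.1, 0.5, -0.8]
grip_width: 0.0559
grip_force: 0.0
```

```bash
python3 -c "
from h import *
st();wsnap('w7.png')"
```

```text
t 16.35 p [ 0.5027 -0.3189  0.1748] rpy [ 3.142 -0.     2.574] w 0.0559 gf 0.0 F [ 0.1  0.5 -0.8] q [-0.63  0.45  1.45 -0.    1.24 -1.63]
```

View pics/w7.png

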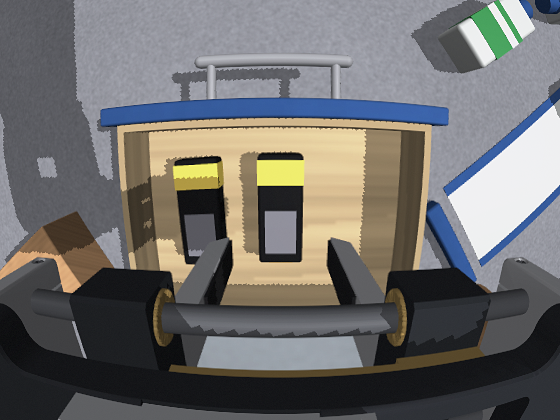

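Two packs lie flat in the drawer, at (200,210) and (280,207). Now pack A.

apply_moves:
  deltas:
    - [50,0,4.3,1,0,0,-0.06]
    - [0,0,4.3,1,0,0,-0.06]
    - [0,0,4.3,1,0,0,-0.06]
    - [0,0,4.3,1,0,0,-0.06]
    - [0,0,4.3,1,0,0,-0.06]
    - [0,0,4.3,0,0,0,-0.06]
    - [0,0,4.3,0,0,0,-0.06]
    - [0,0,4.3,0,0,0,-0.06]
    - [0,0,4.3,0,0,0,-0.06]
    - [0,0,4.3,0,0,0,-0.06]

```text
time_s: 17.4
ee_pos: [0.5028, 0.1127, 0.2236]
eef_rot: [3.14, 0.0, 1.971]
force: [1.6, 0.4, -1.0]
grip_width: 0.0939
grip_force: 0.0
```

apply_moves:
  deltas:
    - [0,1.5,4.3,0,0,0,-0.06]
    - [0,1.5,4.3,0,0,0,-0.06]
    - [0,1.5,4.3,0,0,0,-0.06]
    - [0,1.5,4.3,0,0,0,-0.06]
    - [0,1.8,4.3,0,0,0,-0.06]
    - [0,1.8,4.3,0,0,0,-0.06]
    - [0,0,0,0,0,0,0]

```text
time_s: 18.1
ee_pos: [0.5991, 0.3732, 0.2206]
eef_rot: [-3.14, 0.0, 1.615]
force: [0.4, -0.7, -0.6]
grip_width: 0.0939
grip_force: 0.0
```

```bash
python3 -c "
from h import *
st();c=wsnap('w8.png');print(packs(c))"
```

```text
t 18.1 p [0.5991 0.3732 0.2206] rpy [-3.14   0.     1.615] w 0.0939 gf 0.0 F [ 0.4 -0.7 -0.6] q [0.51 0.67 1.   0.   1.47 0.46]
[([128.6, 47.6], 4177, [0.4172, 0.5436, 0.028]), ([278.6, 165.2], 777, [0.5953, 0.4086, 0.028])]
```

View pics/w8.png

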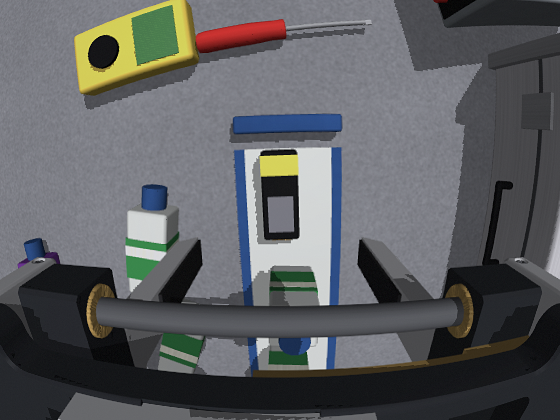

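Pack A at (279,195), with bottle t1 safely clear of the left finger.

apply_moves:
  deltas:
    - [0,-0.2,0,-4,0,0,0]
    - [0,0,0,-4,0,0,0]
    - [0,0,0,-4,0,0,0]
    - [0,0,0,-4,0,0,0]
    - [100,0,0,-2.6,0,0,0]
    - [120,0,0,-0.6,0,0,0]
    - [190,0,0,0,0,0,0]
    - [190,0,0,0,0,0,0]
    - [190,0,0,0,0,0,0]
    - [190,0,0,0,0,0,0]

```text
time_s: 19.15
ee_pos: [0.5974, 0.3692, 0.0325]
eef_rot: [3.14, -0.001, 1.614]
force: [-0.0, 0.8, -0.4]
grip_width: 0.0495
grip_force: 0.0
```

apply_moves:
  deltas:
    - [190,0,0,0,0,0,0]
    - [190,0,0,0,0,0,0]
    - [190,0,0,0,0,0,0]

```text
time_s: 19.45
ee_pos: [0.5975, 0.3691, 0.032]
eef_rot: [3.14, -0.001, 1.614]
force: [0.8, -1.7, 6.9]
grip_width: 0.04
grip_force: 29.9
```

```bash
python3 - <<'E'
from h import *
st()
c=fake([.5991,.3732,.2206],[-3.14,0,1.615],ctrl.camera('wrist'))
for uv in((246,149),(331,149),(250,240),(330,240)): print(wz(c,*uv,0).round(4))
A=wz(c,235,124,.02);B=wz(c,340,122,.02);print('blk',((A+B)/2).round(4))
E
```

```text
t 19.45 p [0.5975 0.3691 0.032 ] rpy [ 3.140e+00 -1.000e-03  1.614e+00] w 0.04 gf 29.9 F [ 0.8 -1.7  6.9] q [ 0.5   0.83  1.18 -0.    1.13  0.46]
[0.5568 0.4235 0.    ]
[0.6553 0.4281 0.    ]
[0.5642 0.3134 0.    ]
[0.6624 0.3175 0.    ]
blk [0.6031 0.4555 0.02  ]
```

apply_moves:
  deltas:
    - [190,0,0,3,0,0,0]
    - [190,0,0,4,0,0,0]
    - [190,0,0,5,0,0,0]
    - [190,0,0,5,0,0,0]
    - [190,-1.5,-4.1,1,0,0,0.06]
    - [190,-1.5,-4.1,0,0,0,0.06]
    - [190,-1.5,-4.1,0,0,0,0.06]
    - [190,-1.5,-4.1,0,0,0,0.06]
    - [190,-1.5,-4.1,0,0,0,0.06]
    - [190,-1,-4.1,0,0,0,0.06]

```text
time_s: 20.5
ee_pos: [0.5105, 0.1216, 0.2107]
eef_rot: [-3.141, -0.0, 1.977]
force: [0.5, -1.1, -2.7]
grip_width: 0.0399
grip_force: 29.9
```

apply_moves:
  deltas:
    - [190,0,-4.2,0,0,0,0.067]
    - [190,0,-4.2,0,0,0,0.067]
    - [190,0,-4.2,0,0,0,0.067]
    - [190,0,-4.2,0,0,0,0.067]
    - [190,0,-4.2,0,0,0,0.067]
    - [190,0.8,-4.2,0,0,0,0.067]
    - [190,0.8,-4.2,0,0,0,0.067]
    - [190,0.8,-4.2,0,0,0,0.067]
    - [190,0.7,-4.2,0,0,0,0.067]
    - [190,0,0,0,0,0,0]

```text
time_s: 21.5
ee_pos: [0.5425, -0.259, 0.2099]
eef_rot: [-3.141, -0.001, 2.575]
force: [-0.3, 0.6, -1.9]
grip_width: 0.0398
grip_force: 29.9
```

apply_moves:
  deltas:
    - [190,0,0.2,-4,0,0,0]
    - [190,0,0,-4,0,0,0]
    - [190,0,0,-4,0,0,0]
    - [190,0,0,-2,0,0,0]
    - [190,0,0,-1.5,0,0,0]
    - [190,0,0,0,0,0,0]

```text
time_s: 22.1
ee_pos: [0.5427, -0.2524, 0.0549]
eef_rot: [3.142, -0.002, 2.577]
force: [0.7, 0.7, -1.5]
grip_width: 0.0395
grip_force: 29.9
```

apply_moves:
  deltas:
    - [103,0,0,0,0,0,0]
    - [103,0,0,0,0,0,0]
    - [103,0,0,0,0,0,0]
    - [103,0,0,3,0,0,0]
    - [103,0,0,4.5,0,0,0]
    - [103,0,0,5,0,0,0]

```text
time_s: 22.7
ee_pos: [0.5424, -0.2527, 0.1823]
eef_rot: [-3.142, -0.001, 2.577]
force: [0.0, 0.3, 0.6]
grip_width: 0.0557
grip_force: 0.0
```

```bash
python3 -c "
from h import *
st();c=wsnap('w9.png');print(packs(c))"
```

```text
t 22.7 p [ 0.5424 -0.2527  0.1823] rpy [-3.142e+00 -1.000e-03  2.577e+00] w 0.0557 gf 0.0 F [0.  0.3 0.6] q [-0.5   0.45  1.43  0.    1.26 -1.5 ]
[([279.1, 167.3], 1180, [0.51, -0.2328, 0.028]), ([198.0, 174.1], 1177, [0.4723, -0.3029, 0.028]), ([126.0, 178.4], 972, [0.4316, -0.3712, 0.028])]
```

View pics/w9.png

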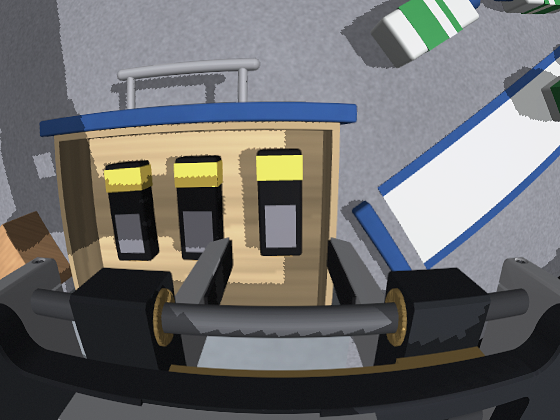

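apply_moves:
  deltas:
    - [163,-1.56,0,0,0,0,-0.145]
    - [163,-1.56,0,0,0,0,-0.145]
    - [163,-1.56,0,0,0,0,-0.145]
    - [163,-1.56,0,0,0,0,-0.145]
    - [163,-1.56,0,0,0,0,-0.145]
    - [163,-1.56,0,0,0,0,-0.145]
    - [163,-1.56,0,0,0,0,-0.145]
    - [163,-1.56,0,0,0,0,-0.145]
    - [163,-1.56,0,0,0,0,-0.145]
    - [163,-1.56,-0.3,0,0,0,-0.145]

```text
time_s: 23.75
ee_pos: [0.3864, -0.2559, 0.1814]
eef_rot: [3.14, 0.0, 1.121]
force: [-0.6, -0.3, -0.3]
grip_width: 0.0338
grip_force: 0.0
```

apply_moves:
  deltas:
    - [163,0,0,0,0,0,-0.12]
    - [163,0,0,0,0,0,0]

```text
time_s: 23.95
ee_pos: [0.3868, -0.2562, 0.1816]
eef_rot: [3.14, 0.0, 1.004]
force: [-0.4, 0.6, -0.6]
grip_width: 0.0341
grip_force: 0.0
```

```bash
python3 - <<'E'
from h import *
st();c=wsnap('w10.png')
# bar edges: project the known bar ends into view by checking grey bar centre column in rows
g=c['img'][130:230,240:330].astype(int)
m=(g.min(2)>110)&(g.max(2)-g.min(2)<25)
for r in range(0,100,12): x=np.where(m[r])[0]; print(r+130,(x.mean()+240 if len(x) else None),len(x))
E
```

```text
t 23.95 p [ 0.3868 -0.2562  0.1816] rpy [3.14  0.    1.004] w 0.0341 gf 0.0 F [-0.4  0.6 -0.6] q [-0.66  0.16  1.82  0.    1.17 -0.1 ]
130 276.5 74
142 276.4166666666667 72
154 261.75 44
166 275.7714285714286 70
178 276.25 72
190 268.55555555555554 54
202 276.25 72
214 275.7323943661972 71
226 275.3661971830986 71
```

apply_moves:
  deltas:
    - [163,0,0,-3.5,0,0,0]
    - [163,0,0,-3,0,0,0]
    - [163,0,0,-2,0,0,0]
    - [163,0,0,-1.5,0,0,0]
    - [163,0,0,-1.1,0,0,0]
    - [240,0,0,0,0,0,0]
    - [240,0,0,0,0,0,0]
    - [240,0,0,0,0,0,0]
    - [240,0,0,0,0,0,0]
  grip_force: 20

```text
time_s: 24.9
ee_pos: [0.3873, -0.2563, 0.0708]
eef_rot: [3.14, 0.0, 1.007]
force: [-1.1, 0.6, 3.0]
grip_width: 0.0103
grip_force: 20.0
```

apply_moves:
  deltas:
    - [240,0.8,-0.51,0,0,0,0]
    - [240,1.26,-0.8,0,0,0,0]
    - [240,1.26,-0.8,0,0,0,0]
    - [240,1.26,-0.8,0,0,0,0]
    - [240,1.26,-0.8,0,0,0,0]
    - [240,1.26,-0.8,0,0,0,0]
    - [240,1.26,-0.8,0,0,0,0]
    - [240,1.26,-0.8,0,0,0,0]
    - [240,1.26,-0.8,0,0,0,0]
    - [240,1.26,-0.8,0,0,0,0]

```text
time_s: 25.9
ee_pos: [0.509, -0.3339, 0.0708]
eef_rot: [3.141, 0.001, 1.007]
force: [-3.2, -0.6, 4.1]
grip_width: 0.0102
grip_force: 20.0
```

apply_moves:
  deltas:
    - [240,0.84,-0.54,0,0,0,0]
    - [240,0.42,-0.27,0,0,0,0]
    - [240,0.42,-0.27,0,0,0,0]
    - [240,0.25,-0.16,0,0,0,0]
    - [240,0,0,0,0,0,0]

```text
time_s: 26.4
ee_pos: [0.5264, -0.345, 0.0706]
eef_rot: [-3.137, 0.0, 1.007]
force: [-14.7, 7.4, 13.9]
grip_width: 0.0102
grip_force: 20.0
```

apply_moves:
  deltas:
    - [240,0.17,-0.11,0,0,0,0]
    - [240,0.08,-0.05,0,0,0,0]
    - [240,0,0,0,0,0,0]

```text
time_s: 26.7
ee_pos: [0.5266, -0.3451, 0.0704]
eef_rot: [-3.13, 0.0, 1.007]
force: [-34.3, 19.7, 27.6]
grip_width: 0.0104
grip_force: 20.0
```

apply_moves:
  deltas:
    - [240,-0.2,0.13,0,0,0,0]
    - [163,0,0,0,0,0,0]
    - [163,0,0,0,0,0,0]
    - [163,0,0,0,0,0,0]
    - [163,0,0,3,0,0,0]
    - [163,0,0,4,0,0,0]
    - [80,0,0,4.5,0,0,0]
    - [0,-0.5,4,2.5,0,0,0]
    - [0,-0.5,4,2.5,0,0,0]
    - [0,-0.5,4,2.5,0,0,0]

```text
time_s: 27.7
ee_pos: [0.5127, -0.2245, 0.2609]
eef_rot: [3.141, -0.0, 1.006]
force: [0.4, 0.3, -0.5]
grip_width: 0.0624
grip_force: 0.0
```

apply_moves:
  deltas:
    - [0,-0.4,4,0,0,0,0.03]
    - [0,-0.4,4,0,0,0,0.03]
    - [0,-0.4,4,0,0,0,0.03]
    - [0,-0.4,4,0,0,0,0.03]
    - [0,-0.4,4,0,0,0,0.03]
    - [0,-0.4,4,0,0,0,0.03]
    - [0,-0.4,4,0,0,0,0.03]
    - [0,-0.4,4,0,0,0,0.03]

```text
time_s: 28.5
ee_pos: [0.4808, 0.0958, 0.2602]
eef_rot: [3.141, -0.0, 1.248]
force: [1.1, -0.9, -0.3]
grip_width: 0.0938
grip_force: 0.0
```

```bash
cat >> h.py <<'E'
def bottles(c):
    hsv=cv2.cvtColor(c['img'],cv2.COLOR_RGB2HSV)
    g=cv2.morphologyEx(cv2.inRange(hsv,(45,90,50),(80,255,255)),cv2.MORPH_CLOSE,np.ones((17,17)))
    b=cv2.inRange(hsv,(100,90,40),(125,255,255))
    out=[]
    for m,z,n in((g,.05,'label'),(b,.03,'cap')):
        k,l,s,cen=cv2.connectedComponentsWithStats(m)
        out+=[(n,cen[i].round(1).tolist(),s[i].tolist(),wz(c,*cen[i],z)[:2].round(4).tolist()) for i in range(1,k) if s[i,4]>120]
    return out
E
python3 -c "
from h import *
st();c=wsnap('w11.png')
for b in bottles(c):print(b)"
```

```text
t 28.5 p [0.4808 0.0958 0.2602] rpy [ 3.141 -0.     1.248] w 0.0938 gf 0.0 F [ 1.1 -0.9 -0.3] q [0.12 0.14 1.64 0.   1.36 0.44]
('label', [329.2, 31.1], [318, 0, 36, 57, 444], [0.5939, 0.2588])
('label', [198.5, 41.0], [172, 16, 54, 51, 1839], [0.4495, 0.2969])
('label', [255.5, 126.2], [232, 104, 47, 46, 1981], [0.4792, 0.1784])
('label', [362.0, 128.1], [351, 106, 25, 45, 438], [0.5935, 0.1398])
('label', [296.1, 289.0], [268, 258, 52, 48, 1334], [0.4612, -0.0245])
('cap', [327.1, 116.8], [272, 0, 107, 241, 2301], [0.5618, 0.1637])
('cap', [361.4, 8.3], [346, 0, 35, 22, 565], [0.649, 0.2839])
('cap', [394.6, 62.5], [380, 30, 31, 64, 508], [0.6656, 0.2058])
('cap', [72.2, 113.4], [62, 104, 23, 22, 290], [0.2495, 0.2915])
('cap', [404.3, 120.5], [386, 105, 37, 32, 918], [0.6545, 0.1329])
('cap', [440.4, 200.3], [420, 127, 40, 141, 978], [0.6784, 0.0192])
('cap', [259.4, 187.3], [247, 177, 26, 21, 468], [0.4585, 0.1086])
('cap', [272.9, 237.1], [259, 224, 28, 27, 546], [0.4536, 0.0439])
```

View pics/w11.png

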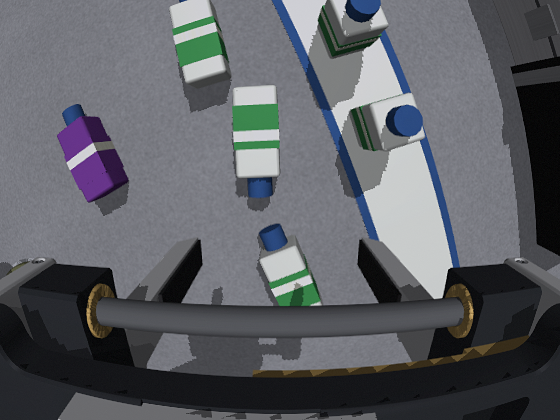

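t2's body spans (254,87) to (258,177) with its cap at (259,187). It has a green label on a white body, so it isn't the purple decoy at (92,155).

```bash
cat >> h.py <<'E'
def plan(foot,sh,cap_sign,slot,t=50,gd=.058,gz=.030,lane=94.34,back=.006):
    """foot,sh: axis points on the top face (world). prints grasp TCP, tool yaw, tilt rotvec, raise rotvec, final TCP"""
    a=(sh-foot)[:2];print('body len',np.linalg.norm(a).round(4));a/=np.linalg.norm(a);a=np.r_[a,0]
    mid=(foot+sh)/2; g=mid+a*(gd-.0525); g[2]=gz; t=np.radians(t); z=np.array([0,0,1.])
    d=-np.sin(t)*a-np.cos(t)*z; tcp=g-back*d
    ang=np.degrees(np.arctan2(a[1],a[0])); yaw=ang if cap_sign>0 else ang+180
    ax=np.cross(z,a)   # tilt: -z -> -a
    tilt=t*np.cross(-z,-a)
    Lx=lane-90; R1=R.from_rotvec([0,0,np.radians(Lx-ang)])
    ly=np.array([np.cos(np.radians(lane)),np.sin(np.radians(lane)),0]); R2=R.from_rotvec(-np.pi/2*ly)
    Rt=(R2*R1); up=Rt.apply(z); df=Rt.apply(d)
    gf=np.r_[slot,0]+Rt.apply(z)*(gz-.025)+z*gd; print('grasp tcp',tcp.round(4),'yaw',np.radians(yaw).round(3),'axis',ang.round(1),'tilt',tilt.round(3),'raise',Rt.as_rotvec().round(3),'final tcp',(gf-back*df).round(4),'df',df.round(2))
E
python3 - <<'E'
from h import *
c=fake([.4808,.0958,.2602],[3.141,0,1.248],ctrl.camera('wrist'))
plan(wz(c,254.5,86.5,.05),wz(c,258,177,.05),-1,(.637,.0163))
print(wz(c,405,121,.13),wz(c,259.4,187.3,.03))
print([wz(c,*p,.05)[:2].round(4).tolist() for p in((233,87),(276,86),(237,178),(279,176))])
E
```

```text
body len 0.1028
grasp tcp [0.475  0.1626 0.0339] yaw 1.28 axis -106.7 tilt [ 0.836 -0.25   0.   ] raise [-1.393 -1.121  1.474] final tcp [0.6282 0.0156 0.0626] df [ 0.64  0.05 -0.77]
[0.61531774 0.13965905 0.13      ] [0.45851387 0.10855067 0.03      ]
[[0.4697, 0.2293], [0.5154, 0.2142], [0.44, 0.1297], [0.4861, 0.1165]]
```

apply_moves:
  deltas:
    - [0,0,0,0,0,0,0.032]
    - [0,-0.1,1.1,-2,0.139,-0.042,0]
    - [0,-0.1,1.1,-2,0.139,-0.042,0]
    - [0,-0.1,1.1,-2,0.139,-0.042,0]
    - [0,-0.1,1.1,-2,0.139,-0.042,0]
    - [0,-0.1,1.1,-2,0.139,-0.042,0]
    - [0,-0.1,1.2,-2,0.139,-0.042,0]
    - [0,0,0,0,0,0,0]

```text
time_s: 29.4
ee_pos: [0.4736, 0.1604, 0.1367]
eef_rot: [-3.134, -0.873, 1.27]
force: [-0.2, 0.1, 0.4]
grip_width: 0.0941
grip_force: 0.0
```

```bash
python3 -c "
from h import *
st();o=ctrl.get_obs();print(R.from_euler('xyz',o['eef_rot']).as_matrix().round(3))"
```

```text
t 29.4 p [0.4736 0.1604 0.1367] rpy [-3.134 -0.873  1.27 ] w 0.0941 gf 0.0 F [-0.2  0.1  0.4] q [-0.13  0.28  2.04  1.09  1.02 -0.55]
[[ 0.19   0.957  0.22 ]
 [ 0.614 -0.291  0.734]
 [ 0.766 -0.005 -0.643]]
```

apply_moves:
  deltas:
    - [0,0.1,0.2,-3,0,0,0]
    - [0,0,0,-3,0,0,0]
    - [0,0,0,-3,0,0,0]
    - [0,0,0,-1.3,0,0,0]
    - [100,0,0,0,0,0,0]
    - [150,0,0,0,0,0,0]
    - [150,0,0,0,0,0,0]
    - [150,0,0,0,0,0,0]
    - [150,0,0,0,0,0,0]
    - [150,0,0,0,0,0,0]
  grip_force: 35

```text
time_s: 30.4
ee_pos: [0.4762, 0.1632, 0.0374]
eef_rot: [3.139, -0.871, 1.28]
force: [0.8, -1.9, 5.5]
grip_width: 0.0499
grip_force: 34.9
```

```bash
python3 -c "
from h import *
st()"
```

```text
t 30.4 p [0.4762 0.1632 0.0374] rpy [ 3.139 -0.871  1.28 ] w 0.0499 gf 34.9 F [ 0.8 -1.9  5.5] q [-0.13  0.51  2.05  1.25  0.92 -0.82]
```

apply_moves:
  deltas:
    - [150,0,0,2,0,0,0]
    - [150,0,0,4,0,0,0]
    - [150,0,0,4,0,0,0]
    - [150,0,-1,4,0,0,0]
    - [150,0,-1,3,0,0,0]
    - [150,0,-1,0,0,0,0]

```text
time_s: 31.0
ee_pos: [0.477, 0.1326, 0.2104]
eef_rot: [3.131, -0.871, 1.287]
force: [0.3, 1.0, -3.3]
grip_width: 0.0501
grip_force: 35.0
```

apply_moves:
  deltas:
    - [150,0,-0.5,0,-0.082,-0.066,0.0867]
    - [150,0,-0.5,0,-0.082,-0.066,0.0867]
    - [150,0,-0.5,0,-0.082,-0.066,0.0867]
    - [150,0,-0.5,0,-0.082,-0.066,0.0867]
    - [150,0,-0.5,0,-0.082,-0.066,0.0867]
    - [150,0,-0.5,0,-0.082,-0.066,0.0867]
    - [150,0,-0.5,0,-0.082,-0.066,0.0867]
    - [150,0,-0.5,0,-0.082,-0.066,0.0867]

```text
time_s: 31.8
ee_pos: [0.4756, 0.0928, 0.2053]
eef_rot: [2.711, -0.128, 2.245]
force: [-0.3, -0.4, -2.6]
grip_width: 0.0497
grip_force: 35.0
```

```bash
python3 -c "
from h import *
st();o=ctrl.get_obs();print(R.from_euler('xyz',o['eef_rot']).as_matrix().round(3))"
```

```text
t 31.8 p [0.4756 0.0928 0.2053] rpy [ 2.711 -0.128  2.245] w 0.0497 gf 35.0 F [-0.3 -0.4 -2.6] q [-0.07  0.04  1.94  0.47  0.96 -0.95]
[[-0.619  0.743  0.254]
 [ 0.775  0.526  0.351]
 [ 0.127  0.414 -0.901]]
```

apply_moves:
  deltas:
    - [150,0,-0.8,0,-0.082,-0.066,0.0867]
    - [150,0,-0.8,0,-0.082,-0.066,0.0867]
    - [150,0,-0.8,0,-0.082,-0.066,0.0867]
    - [150,0,-0.8,0,-0.082,-0.066,0.0867]
    - [150,0,-0.8,0,-0.082,-0.066,0.0867]
    - [150,0,-0.8,0,-0.082,-0.066,0.0867]
    - [150,0,-0.8,0,-0.082,-0.066,0.0867]
    - [150,0,-0.8,0,-0.082,-0.066,0.0867]
    - [150,0,-0.8,0,-0.082,-0.066,0.0867]
    - [150,0,0,0,0,0,0]

```text
time_s: 32.8
ee_pos: [0.4747, 0.0207, 0.2046]
eef_rot: [-3.141, 0.697, -3.062]
force: [-0.5, -0.1, -1.7]
grip_width: 0.0497
grip_force: 35.0
```

```bash
cat >> h.py <<'E'
def err(t=50,lane=94.34,flip=False):
    o=ctrl.get_obs();M=R.from_euler('xyz',o['eef_rot']).as_matrix();t=np.radians(t);L=np.radians(lane)
    lx=np.array([np.sin(L),-np.cos(L),0]);z=np.array([0,0,1.]);d=np.cos(t)*lx-np.sin(t)*z
    x=np.sin(t)*lx+np.cos(t)*z; x=-x if flip else x
    D=np.c_[x,np.cross(d,x),d];print('corr rotvec',R.from_matrix(D@M.T).as_rotvec().round(3))
E
python3 -c "
from h import *
st();err(flip=True);snap('side','s1.png')"
```

```text
t 32.8 p [0.4747 0.0207 0.2046] rpy [-3.141  0.697 -3.062] w 0.0497 gf 35.0 F [-0.5 -0.1 -1.7] q [-0.09 -0.14  2.2   0.28  0.4  -1.96]
corr rotvec [ 0.001 -0.001 -0.003]
```

View pics/s1.png

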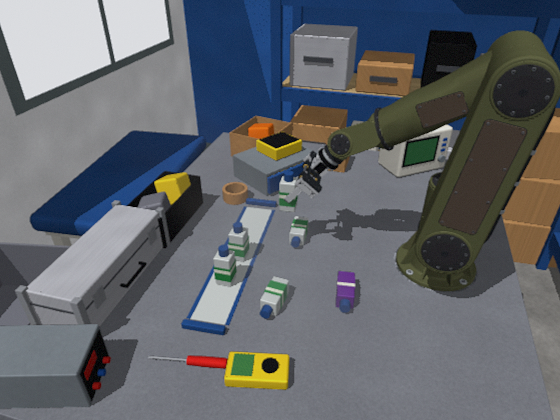

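Bottle t2 is held upright at (288,192), so I move it to the slot.

apply_moves:
  deltas:
    - [150,3.7,-0.1,0,0,0,0]
    - [150,3.7,-0.1,-1,0,0,0]
    - [150,3.7,-0.1,-2,0,0,0]
    - [150,3.5,-0.2,-3,0,0,0]
    - [150,0,0,-3,0,0,0]
    - [150,0,0,-2.5,0,0,0]
    - [150,0,0,-1.5,0,0,0]
    - [150,0,0,0,0,0,0]

```text
time_s: 33.65
ee_pos: [0.6212, 0.0168, 0.0738]
eef_rot: [3.134, 0.695, -3.071]
force: [-0.0, 0.4, -1.4]
grip_width: 0.0498
grip_force: 35.0
```

```bash
python3 -c "
from h import *
st();err(flip=True)"
```

```text
t 33.65 p [0.6212 0.0168 0.0738] rpy [ 3.134  0.695 -3.071] w 0.0498 gf 35.0 F [-0.   0.4 -1.4] q [-0.07  0.43  1.93  0.79  0.14 -2.46]
corr rotvec [-0.005 -0.004  0.001]
```

apply_moves:
  deltas:
    - [150,0,0,-0.5,0,0,0]
    - [150,0,0,-0.3,0,0,0]
    - [150,0,0,0,0,0,0]

```text
time_s: 33.95
ee_pos: [0.6225, 0.0166, 0.0695]
eef_rot: [3.138, 0.7, -3.067]
force: [-1.5, 0.1, -2.4]
grip_width: 0.0498
grip_force: 35.0
```

```bash
python3 -c "
from h import *
st();err(flip=True)"
```

```text
t 33.95 p [0.6225 0.0166 0.0695] rpy [ 3.138  0.7   -3.067] w 0.0498 gf 35.0 F [-1.5  0.1 -2.4] q [-0.07  0.44  1.93  0.87  0.13 -2.55]
corr rotvec [-0.003  0.001 -0.   ]
```

apply_moves:
  deltas:
    - [150,0,0,0.1,0,0,-0.04]
    - [150,0,0,0,0,0,-0.04]
    - [150,0,0,0,0,0,-0.02]
    - [150,0,0,0,0,0,0]

```text
time_s: 34.35
ee_pos: [0.6221, 0.0164, 0.0704]
eef_rot: [3.14, 0.698, 3.136]
force: [-0.2, 0.5, -2.3]
grip_width: 0.0498
grip_force: 35.0
```

```bash
python3 -c "
from h import *
st();err(flip=True)"
```

```text
t 34.35 p [0.6221 0.0164 0.0704] rpy [3.14  0.698 3.136] w 0.0498 gf 35.0 F [-0.2  0.5 -2.3] q [-0.04  0.43  1.93  0.31  0.08 -1.91]
corr rotvec [-0.001 -0.     0.08 ]
```

apply_moves:
  deltas:
    - [150,0,0,-0.4,0,0,0]
    - [150,0,0,-0.2,0,0,0]
    - [150,0,0,0,0,0,0]

```text
time_s: 34.65
ee_pos: [0.6218, 0.0161, 0.0636]
eef_rot: [3.141, 0.697, 3.138]
force: [-0.8, -0.2, -1.9]
grip_width: 0.0497
grip_force: 35.0
```

```bash
python3 -c "
from h import *
st();err(flip=True)"
```

```text
t 34.65 p [0.6218 0.0161 0.0636] rpy [3.141 0.697 3.138] w 0.0497 gf 35.0 F [-0.8 -0.2 -1.9] q [-0.04  0.45  1.93  0.38  0.07 -1.98]
corr rotvec [-0.001 -0.001  0.079]
```

Continue down in tiny steps until the foot bears.

apply_moves:
  deltas:
    - [150,0,0,-0.15,0,0,0]
    - [150,0,0,0,0,0,0]

```text
time_s: 34.85
ee_pos: [0.6219, 0.0161, 0.0623]
eef_rot: [3.141, 0.698, 3.138]
force: [0.4, -0.2, -2.4]
grip_width: 0.0497
grip_force: 35.0
```

apply_moves:
  deltas:
    - [150,0,0,-0.15,0,0,0]
    - [150,0,0,0,0,0,0]

```text
time_s: 35.05
ee_pos: [0.6226, 0.016, 0.062]
eef_rot: [3.141, 0.7, 3.138]
force: [-3.9, -0.0, 6.5]
grip_width: 0.0497
grip_force: 35.0
```

apply_moves:
  deltas:
    - [120,0,0,0.1,0,0,0]
    - [60,0,0,0,0,0,0]
    - [60,0,0,0,0,0,0]
    - [60,0,0,0,0,0,0]
    - [60,-1,0,1.2,0,0,0]
    - [60,-2,0,2.4,0,0,0]
    - [40,-3,0,3.6,0,0,0]
    - [0,-3,0,3.6,0,0,0]
    - [0,-3,0,3.6,0,0,0]
    - [0,0,0,0,0,0,0]

```text
time_s: 36.05
ee_pos: [0.5012, 0.0162, 0.2117]
eef_rot: [-3.141, 0.707, 3.138]
force: [0.8, -0.7, -0.4]
grip_width: 0.0938
grip_force: 0.0
```

```bash
python3 -c "
from h import *
st();c=snap('side');cv2.imwrite('pics/s2.png',cv2.resize(c['img'][120:360,170:350,::-1],None,fx=2.4,fy=2.4))"
```

```text
t 36.05 p [0.5012 0.0162 0.2117] rpy [-3.141  0.707  3.138] w 0.0938 gf 0.0 F [ 0.8 -0.7 -0.4] q [-0.06 -0.09  2.14  0.1   0.38 -1.7 ]
```

View pics/s2.png

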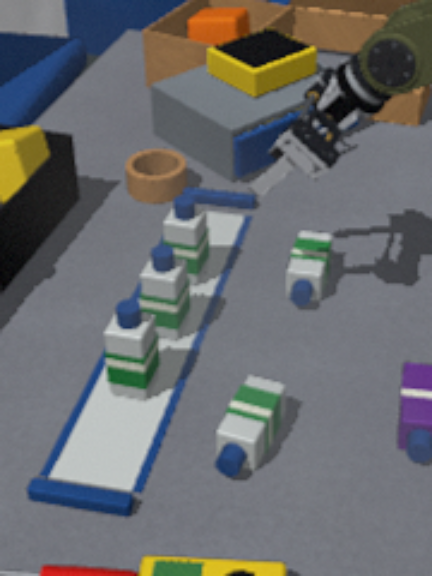

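t2 stands in line with its neighbours. The viewing budget is used up, so the rest goes by masks and numbers. Now t3.

apply_moves:
  deltas:
    - [0,-0.4,-1,0.5,0,0.14,0]
    - [0,-0.4,-1,0.5,0,0.14,0]
    - [0,-0.4,-1,0.5,0,0.14,0]
    - [0,-0.4,-1,0.5,0,0.14,0]
    - [0,-0.4,-1,0.5,0,0.147,0]
    - [0,-0.4,-1,0.5,0,0,-0.145]
    - [0,-0.4,-1,0.5,0,0,-0.145]
    - [0,-0.4,-1,0.5,0,0,-0.145]
    - [0,-0.4,-1,0.5,0,0,-0.145]
    - [0,-0.4,-1,0.5,0,0,-0.145]

```text
time_s: 37.1
ee_pos: [0.4622, -0.0843, 0.2538]
eef_rot: [-3.139, -0.013, 2.408]
force: [-0.0, 0.5, -0.5]
grip_width: 0.0939
grip_force: 0.0
```

apply_moves:
  deltas:
    - [0,0,0,0,0,0,-0.14]
    - [0,0,0,0,0,0,-0.14]
    - [0,0,0,0,0,0,-0.14]
    - [0,0,0,0,0,0,-0.14]
    - [0,0,0,0,0,0,-0.14]
    - [0,0,0,0,0,0,-0.14]
    - [0,0,0,0,0,0,0]

```text
time_s: 37.8
ee_pos: [0.4623, -0.0839, 0.2539]
eef_rot: [-3.137, -0.011, 1.572]
force: [-0.2, 0.4, -0.1]
grip_width: 0.0941
grip_force: 0.0
```

```bash
cat >> h.py <<'E'
def capend(L,C):
    L=np.r_[L,0];C=np.r_[C,0];a=(C-L);n=np.linalg.norm(a);a/=n;print('label-cap',n.round(4));mid=L+.006*a;return mid-.0525*a,mid+.0525*a
E
python3 -c "
from h import *
st();c=wsnap('w12.png')
for b in bottles(c):print(b)"
```

```text
t 37.8 p [ 0.4623 -0.0839  0.2539] rpy [-3.137 -0.011  1.572] w 0.0941 gf 0.0 F [-0.2  0.4 -0.1] q [-0.26  0.1   1.7   0.01  1.34 -0.27]
('label', [393.8, 15.7], [386, 0, 28, 37, 463], [0.5939, 0.1351])
('label', [408.2, 114.0], [400, 90, 20, 46, 669], [0.6086, 0.0155])
('label', [277.7, 147.0], [253, 124, 50, 48, 2032], [0.4583, -0.027])
('cap', [371.7, 119.7], [358, 0, 23, 241, 2095], [0.5696, 0.0073])
('cap', [434.7, 2.5], [422, 0, 31, 9, 155], [0.6613, 0.1733])
('cap', [444.9, 59.6], [439, 28, 13, 62, 416], [0.6703, 0.0936])
('cap', [273.4, 85.1], [261, 75, 26, 21, 494], [0.4532, 0.0453])
('cap', [456.6, 111.6], [439, 96, 36, 31, 889], [0.6867, 0.0267])
('cap', [450.0, 186.8], [445, 138, 10, 99, 679], [0.6818, -0.0714])
('cap', [427.0, 259.3], [396, 249, 59, 22, 860], [0.6591, -0.1707])
('cap', [382.6, 349.7], [357, 333, 50, 33, 1171], [0.6135, -0.3157])
```

```bash
python3 - <<'E'
from h import *
f,s=capend([.4583,-.027],[.4532,.0453]); plan(f,s,1,(.642,-.1033),t=60,lane=91)
E
```

```text
label-cap 0.0725
body len 0.105
grasp tcp [ 0.4571 -0.0103  0.033 ] yaw 1.641 axis 94.0 tilt [-1.045 -0.074  0.   ] raise [ 1.269 -1.162 -1.248] final tcp [ 0.634  -0.1034  0.0632] df [ 0.5   0.01 -0.87]
```

apply_moves:
  deltas:
    - [0,0,0,0,0,0,0.069]
    - [0,-0.06,0.92,-1.2,-0.1306,-0.0092,0]
    - [0,-0.06,0.92,-1.2,-0.1306,-0.0092,0]
    - [0,-0.06,0.92,-1.2,-0.1306,-0.0092,0]
    - [0,-0.06,0.92,-1.2,-0.1306,-0.0092,0]
    - [0,-0.06,0.92,-1.2,-0.1306,-0.0092,0]
    - [0,-0.06,0.92,-1.2,-0.1306,-0.0092,0]
    - [0,-0.06,0.92,-1.2,-0.1306,-0.0092,0]
    - [0,-0.06,0.92,-1.2,-0.1306,-0.0092,0]
    - [0,0,0,0,0,0,0]

```text
time_s: 38.85
ee_pos: [0.456, -0.009, 0.1557]
eef_rot: [-3.113, 1.042, 1.67]
force: [0.3, 0.5, -0.0]
grip_width: 0.0939
grip_force: 0.0
```

```bash
python3 -c "
from h import *
st();o=ctrl.get_obs();print(R.from_euler('xyz',o['eef_rot']).as_matrix().round(3))"
```

```text
t 38.85 p [ 0.456  -0.009   0.1557] rpy [-3.113  1.042  1.67 ] w 0.0939 gf 0.0 F [ 0.3  0.5 -0. ] q [ 0.35  0.43  1.87 -0.99  1.42  0.74]
[[-0.05   0.997  0.057]
 [ 0.502  0.075 -0.862]
 [-0.863 -0.014 -0.504]]
```

j4 is close to its limit in this lean. Better: pick t3 vertically, turn it cap-away from the robot, lay it down, then regrasp leaning within the arm plane.

apply_moves:
  deltas:
    - [0,0,0,0,0.1306,0.0092,0]
    - [0,0,0,0,0.1306,0.0092,0]
    - [0,0,0,0,0.1306,0.0092,0]
    - [0,0,0,0,0.1306,0.0092,0]
    - [0,0,0,0,0.1306,0.0092,0]
    - [0,0,0,0,0.1306,0.0092,0]
    - [0,0,0,0,0.1306,0.0092,0]
    - [0,0,0,0,0.1306,0.0092,0]
    - [0,0.15,-0.65,0,0,0,0]
    - [0,0,0,-2,0,0,0]

```text
time_s: 39.85
ee_pos: [0.4604, -0.0188, 0.1419]
eef_rot: [3.137, -0.005, 1.643]
force: [-0.8, -0.0, -1.3]
grip_width: 0.0939
grip_force: 0.0
```

apply_moves:
  deltas:
    - [0,0,0,-4,0,0,0]
    - [0,0,0,-4,0,0,0]
    - [0,0,0,-2,0,0,0]
    - [100,0,0,0,0,0,0]
    - [150,0,0,0,0,0,0]
    - [150,0,0,0,0,0,0]
    - [150,0,0,0,0,0,0]
    - [150,0,0,0,0,0,0]
    - [150,0,0,0,0,0,0]
  grip_force: 35

```text
time_s: 40.75
ee_pos: [0.4588, -0.0169, 0.0402]
eef_rot: [-3.141, -0.009, 1.643]
force: [-0.9, 0.4, 10.8]
grip_width: 0.0495
grip_force: 35.2
```

```bash
python3 -c "
from h import *
st()"
```

```text
t 40.75 p [ 0.4588 -0.0169  0.0402] rpy [-3.141 -0.009  1.643] w 0.0495 gf 35.2 F [-0.9  0.4 10.8] q [-0.12  0.37  1.94  0.01  0.84 -0.2 ]
```

apply_moves:
  deltas:
    - [150,0,0,2,0,0,0]
    - [150,0,0,3,0,0,0]
    - [150,-0.8,0,0,0,0,-0.137]
    - [150,-0.8,0,0,0,0,-0.137]
    - [150,-0.8,0,0,0,0,-0.137]
    - [150,-0.8,0,0,0,0,-0.137]
    - [150,-0.8,0,0,0,0,-0.137]
    - [150,-0.8,0,0,0,0,-0.137]
    - [150,-0.8,0,0,0,0,-0.137]
    - [150,-0.8,0,0,0,0,-0.137]

```text
time_s: 41.75
ee_pos: [0.394, -0.0168, 0.0896]
eef_rot: [-3.139, -0.009, 0.541]
force: [0.3, 0.7, -3.4]
grip_width: 0.0501
grip_force: 35.0
```

apply_moves:
  deltas:
    - [150,-0.7,0,0,0,0,-0.137]
    - [150,-0.7,0,0,0,0,-0.137]
    - [150,-0.6,0,0,0,0,-0.137]
    - [150,-0.5,0,0,0,0,-0.137]
    - [150,0,0,-2.5,0,0,0]
    - [150,0,0,-1.5,0,0,0]
    - [150,0,0,-0.7,0,0,0]
    - [150,0,0,0,0,0,0]

```text
time_s: 42.55
ee_pos: [0.3691, -0.0167, 0.0422]
eef_rot: [-3.139, -0.008, -0.001]
force: [-0.4, 0.2, -3.1]
grip_width: 0.0497
grip_force: 35.0
```

```bash
python3 -c "
from h import *
st()"
```

```text
t 42.55 p [ 0.3691 -0.0167  0.0422] rpy [-3.139e+00 -8.000e-03 -1.000e-03] w 0.0497 gf 35.0 F [-0.4  0.2 -3.1] q [-0.15  0.2   2.17  0.    0.76  1.42]
```

apply_moves:
  deltas:
    - [150,0,0,-0.2,0,0,0]
    - [80,0,0,0,0,0,0]
    - [0,0,0,0,0,0,0]
    - [0,0,0,0,0,0,0]
    - [0,0,0,0,0,0,0]
    - [0,0,0,0,0,0,0]

```text
time_s: 43.15
ee_pos: [0.3697, -0.0168, 0.0409]
eef_rot: [-3.14, -0.01, -0.001]
force: [0.0, -0.1, -0.6]
grip_width: 0.0863
grip_force: 0.0
```

apply_moves:
  deltas:
    - [0,0,0,0.3,0,0.138,0]
    - [0,0,0,0,0,0.138,0]
    - [0,0,0,0,0,0.138,0]
    - [0,0,0,0,0,0.138,0]
    - [0,0,0,0,0,0.138,0]
    - [0,0.2,0,0,0,0.138,0]
    - [0,0.3,0,0,0,0.138,0]
    - [0,0,0,-0.5,0,0,0]
    - [0,0,0,0,0,0,0]

```text
time_s: 44.05
ee_pos: [0.3741, -0.0167, 0.0376]
eef_rot: [-3.141, 0.955, -0.002]
force: [0.3, 0.6, -0.5]
grip_width: 0.0942
grip_force: 0.0
```

```bash
python3 -c "
from h import *
st();o=ctrl.get_obs();print(R.from_euler('xyz',o['eef_rot']).as_matrix().round(3))"
```

```text
t 44.05 p [ 0.3741 -0.0167  0.0376] rpy [-3.141e+00  9.550e-01 -2.000e-03] w 0.0942 gf 0.0 F [ 0.3  0.6 -0.5] q [-0.09  0.76  1.61 -0.08  1.72  1.51]
[[ 0.578 -0.002 -0.816]
 [-0.001 -1.     0.002]
 [-0.816 -0.    -0.578]]
```

apply_moves:
  deltas:
    - [100,0,0,-0.4,0,0,0]
    - [150,0,0,0,0,0,0]
    - [150,0,0,0,0,0,0]
    - [150,0,0,0,0,0,0]
    - [150,0,0,0,0,0,0]
    - [150,0,0,0,0,0,0]
    - [150,0,0,0,0,0,0]

```text
time_s: 44.75
ee_pos: [0.3746, -0.0168, 0.0348]
eef_rot: [3.142, 0.956, -0.002]
force: [0.6, 0.4, 2.8]
grip_width: 0.0495
grip_force: 35.0
```

apply_moves:
  deltas:
    - [150,0,0,2,0,0,0]
    - [150,0,0,4,0,0,0]
    - [150,0,0,4,0,0,0]
    - [150,0,0,4,0,0,0]
    - [150,0.5,0,2,0,0,0]
    - [150,0.5,0,0,0,-0.1309,0]
    - [150,0.5,-0.5,0,0,-0.1309,0]
    - [150,0.5,-0.5,0,0,-0.1309,0]
    - [150,0.5,-0.5,0,0,-0.1309,0]
    - [150,0.5,-0.5,0,0,-0.1309,0]

```text
time_s: 45.75
ee_pos: [0.4049, -0.037, 0.1948]
eef_rot: [-3.14, 0.296, -0.001]
force: [0.1, 0.2, -3.6]
grip_width: 0.0499
grip_force: 35.0
```

apply_moves:
  deltas:
    - [150,0.5,-1,0,0,-0.1309,0]
    - [150,0.5,-1,0,0,-0.1309,0]
    - [150,0.5,-1,0,0,-0.1309,0]
    - [150,0.5,-1,0,0,-0.1309,0]
    - [150,0.5,-1,0,0,-0.1309,0]
    - [150,0.5,-1,0,0,-0.1309,0]
    - [150,0.5,-0.7,0,0,-0.1309,0]
    - [150,0,0,0,0,0,0]

```text
time_s: 46.55
ee_pos: [0.4379, -0.1039, 0.1932]
eef_rot: [-3.137, -0.614, -0.004]
force: [0.5, 0.5, -3.3]
grip_width: 0.05
grip_force: 35.0
```

```bash
python3 -c "
from h import *
st();o=ctrl.get_obs();print(R.from_euler('xyz',o['eef_rot']).as_matrix().round(3));err(t=55,lane=90)"
```

```text
t 46.55 p [ 0.4379 -0.1039  0.1932] rpy [-3.137 -0.614 -0.004] w 0.05 gf 35.0 F [ 0.5  0.5 -3.3] q [-0.46 -0.15  2.21  0.49  0.57  0.77]
[[ 0.817 -0.001  0.576]
 [-0.003 -1.     0.002]
 [ 0.576 -0.003 -0.817]]
corr rotvec [-0.003  0.003  0.001]
```

apply_moves:
  deltas:
    - [150,3.9,0,0,0,0,0]
    - [150,3.9,0,0,0,0,0]
    - [150,3.9,-0.1,0,0,0,0]
    - [150,3.9,-0.1,-1,0,0,0]
    - [150,3.8,0,-3,0,0,0]
    - [150,0,0,-3,0,0,0]
    - [150,0,0,-3,0,0,0]
    - [150,0,0,-1.8,0,0,0]
    - [150,0,0,0,0,0,0]

```text
time_s: 47.45
ee_pos: [0.6325, -0.1044, 0.0732]
eef_rot: [-3.135, -0.607, -0.002]
force: [-0.0, 1.2, -3.9]
grip_width: 0.0497
grip_force: 35.0
```

```bash
python3 -c "
from h import *
st();err(t=55,lane=90)"
```

```text
t 47.45 p [ 0.6325 -0.1044  0.0732] rpy [-3.135e+00 -6.070e-01 -2.000e-03] w 0.0497 gf 35.0 F [-0.   1.2 -3.9] q [-0.28  0.47  1.82  0.56  0.31  0.8 ]
corr rotvec [-0.005 -0.004 -0.001]
```

apply_moves:
  deltas:
    - [150,0,0,-0.5,0,0,0]
    - [150,0,0,-0.3,0,0,0]
    - [150,0,0,0,0,0,0]

```text
time_s: 47.75
ee_pos: [0.6338, -0.1057, 0.0693]
eef_rot: [-3.139, -0.615, -0.001]
force: [0.7, -0.1, -3.5]
grip_width: 0.0496
grip_force: 35.0
```

apply_moves:
  deltas:
    - [150,0,0,-0.2,0,0,0]
    - [150,0,0,0,0,0,0]

```text
time_s: 47.95
ee_pos: [0.6336, -0.1058, 0.067]
eef_rot: [-3.139, -0.615, -0.002]
force: [0.9, 0.4, -3.9]
grip_width: 0.0498
grip_force: 35.0
```

apply_moves:
  deltas:
    - [150,0,0,-0.2,0,0,0]
    - [150,0,0,0,0,0,0]

```text
time_s: 48.15
ee_pos: [0.6335, -0.1058, 0.0646]
eef_rot: [-3.139, -0.614, -0.002]
force: [0.5, 1.1, -3.7]
grip_width: 0.0498
grip_force: 35.0
```

apply_moves:
  deltas:
    - [150,0,0,-0.15,0,0,0]
    - [150,0,0,0,0,0,0]

```text
time_s: 48.35
ee_pos: [0.6335, -0.1058, 0.063]
eef_rot: [-3.139, -0.614, -0.002]
force: [-0.6, -0.8, -4.3]
grip_width: 0.0502
grip_force: 35.0
```

apply_moves:
  deltas:
    - [150,0,0,-0.1,0,0,0]
    - [150,0,0,0,0,0,0]

```text
time_s: 48.55
ee_pos: [0.6338, -0.1058, 0.0625]
eef_rot: [-3.139, -0.615, -0.002]
force: [-0.1, 1.1, -1.7]
grip_width: 0.0498
grip_force: 35.0
```

apply_moves:
  deltas:
    - [120,0,0,0,0,0,0]
    - [60,0,0,0,0,0,0]
    - [60,0,0,0,0,0,0]
    - [60,0,0,0,0,0,0]
    - [60,-1,0,1.4,0,0,0]
    - [60,-2,0,2.8,0,0,0]
    - [40,-2.5,0,3.5,0,0,0]
    - [0,-2.5,0,3.5,0,0,0]
    - [0,-2.5,0,3.5,0,0,0]
    - [0,0,0,0,0,0,0]

```text
time_s: 49.55
ee_pos: [0.5282, -0.1063, 0.2145]
eef_rot: [3.141, -0.622, -0.0]
force: [-0.7, 0.3, -0.0]
grip_width: 0.0933
grip_force: 0.0
```

```bash
cat >> h.py <<'E'
def caps(c,z=.13):
    hsv=cv2.cvtColor(c['img'],cv2.COLOR_RGB2HSV)
    b=cv2.inRange(hsv,(100,90,40),(125,255,255))
    k,l,s,cen=cv2.connectedComponentsWithStats(b)
    for i in range(1,k):
        if 40<s[i,4]<400:
            print(cen[i].round(1),s[i,2:].tolist(),onz(c,*cen[i],z-.012).round(3)[:2],'| z.03',onz(c,*cen[i],.03).round(3)[:2])
E
python3 -c "
from h import *
st();print('side');caps(snap('side','s3.png'));print('top');caps(snap('top','t3.png'))"
```

```text
t 49.55 p [ 0.5282 -0.1063  0.2145] rpy [ 3.141 -0.622 -0.   ] w 0.0933 gf 0.0 F [-0.7  0.3 -0. ] q [-0.36  0.03  1.99  0.39  0.57  0.94]
side
[398.9 119.1] [37, 40, 202] [ 0.179 -0.938] | z.03 [ 0.178 -1.171]
[295.7 172.7] [19, 11, 92] [ 0.531 -0.26 ] | z.03 [ 0.57  -0.417]
[255.5 187.7] [8, 10, 61] [ 0.643 -0.109] | z.03 [ 0.694 -0.249]
[246.4 205.4] [8, 13, 76] [0.634 0.012] | z.03 [ 0.684 -0.115]
[270.6 202.9] [10, 7, 53] [ 0.56  -0.027] | z.03 [ 0.602 -0.158]
[237.4 226.8] [9, 14, 88] [0.619 0.136] | z.03 [0.667 0.023]
[223.5 249. ] [11, 19, 118] [0.618 0.252] | z.03 [0.666 0.152]
[240.2 291.1] [32, 73, 251] [0.51  0.402] | z.03 [0.546 0.319]
[344.5 305. ] [11, 13, 120] [0.242 0.376] | z.03 [0.248 0.289]
[265.7 311.3] [12, 14, 120] [0.425 0.45 ] | z.03 [0.452 0.372]
[101.2 372. ] [9, 7, 58] [0.708 0.71 ] | z.03 [0.766 0.662]
top
[302.2 172.4] [9, 31, 156] [ 0.624 -0.171] | z.03 [ 0.647 -0.179]
[139.  187.5] [7, 31, 157] [0.578 0.428] | z.03 [0.598 0.45 ]
[185.6 176.4] [8, 9, 56] [0.617 0.259] | z.03 [0.639 0.272]
[218.2 175.4] [8, 8, 52] [0.618 0.139] | z.03 [0.641 0.146]
[284.7 189.3] [23, 5, 62] [ 0.561 -0.104] | z.03 [ 0.581 -0.109]
[208.4 196.3] [123, 14, 330] [0.54  0.175] | z.03 [0.559 0.184]
[159.3 224.8] [6, 8, 41] [0.439 0.352] | z.03 [0.452 0.37 ]
[180.7 279. ] [7, 9, 47] [0.243 0.273] | z.03 [0.247 0.286]
```

t3 stands at (0.643, −0.109) and t2 at (0.634, 0.012). Now t1.

apply_moves:
  deltas:
    - [0,-0.5,2.2,0.5,0,0.124,0]
    - [0,-0.5,2.2,0.5,0,0.124,0]
    - [0,-0.5,2.2,0.5,0,0.124,0]
    - [0,-0.5,2.2,0.5,0,0.124,0]
    - [0,-0.5,2.2,0.5,0,0.124,0]
    - [0,-0.5,2.2,0.4,0,0,0.143]
    - [0,-0.5,2.2,0.4,0,0,0.143]
    - [0,-0.5,2.2,0.4,0,0,0.143]
    - [0,-0.5,2.2,0.4,0,0,0.143]
    - [0,-0.5,2.2,0.4,0,0,0.143]

```text
time_s: 50.65
ee_pos: [0.4785, 0.1155, 0.2524]
eef_rot: [-3.138, 0.008, 0.72]
force: [0.3, 0.4, 0.5]
grip_width: 0.0939
grip_force: 0.0
```

apply_moves:
  deltas:
    - [0,-0.5,2.2,0,0,0,0.143]
    - [0,-0.5,2.2,0,0,0,0.143]
    - [0,-0.5,2.2,0,0,0,0.143]
    - [0,-0.5,2.2,0,0,0,0.143]
    - [0,-0.5,2.2,0,0,0,0.143]
    - [0,-0.3,2.2,0,0,0,0.1]
    - [0,0,0,0,0,0,0]

```text
time_s: 51.35
ee_pos: [0.4501, 0.2484, 0.2521]
eef_rot: [-3.137, 0.006, 1.534]
force: [1.1, 0.2, 0.3]
grip_width: 0.0938
grip_force: 0.0
```

```bash
python3 -c "
from h import *
st();c=wsnap('w13.png')
for b in bottles(c):print(b)"
```

```text
t 51.35 p [0.4501 0.2484 0.2521] rpy [-3.137  0.006  1.534] w 0.0938 gf 0.0 F [1.1 0.2 0.3] q [ 0.43  0.21  1.59 -0.    1.36  0.47]
('label', [276.9, 150.7], [253, 128, 49, 47, 2071], [0.4471, 0.298])
('label', [406.0, 177.5], [395, 159, 55, 49, 778], [0.5962, 0.2646])
('label', [416.0, 256.6], [393, 248, 50, 19, 528], [0.6167, 0.1646])
('label', [396.3, 349.4], [390, 334, 15, 29, 271], [0.6071, 0.0193])
('cap', [393.4, 26.4], [349, 19, 91, 18, 1289], [0.5934, 0.4496])
('cap', [363.7, 142.8], [351, 50, 24, 189, 1674], [0.5493, 0.304])
('cap', [440.0, 105.6], [431, 51, 17, 111, 823], [0.6513, 0.3524])
('cap', [280.1, 88.0], [267, 78, 27, 21, 507], [0.4533, 0.3698])
('cap', [122.1, 169.1], [110, 158, 25, 24, 438], [0.2501, 0.2869])
('cap', [449.7, 193.0], [432, 177, 36, 33, 888], [0.6687, 0.2409])
('cap', [443.1, 237.7], [439, 213, 9, 53, 333], [0.6647, 0.1801])
('cap', [369.9, 295.2], [367, 283, 8, 21, 123], [0.5644, 0.1037])
('cap', [435.6, 291.0], [426, 284, 18, 15, 195], [0.6644, 0.0997])
('cap', [369.2, 349.6], [366, 334, 8, 32, 220], [0.5719, 0.0087])
```

apply_moves:
  deltas:
    - [0,0,3,-3,0,0,-0.049]
    - [0,-0.2,3.1,-4,0,0,0]
    - [0,0,0,-4,0,0,0]
    - [0,0,0,-4,0,0,0]
    - [0,0,0,-4,0,0,0]
    - [0,0,0,-2.2,0,0,0]
    - [100,0,0,0,0,0,0]
    - [150,0,0,0,0,0,0]
    - [150,0,0,0,0,0,0]
    - [150,0,0,0,0,0,0]

```text
time_s: 52.4
ee_pos: [0.4492, 0.307, 0.044]
eef_rot: [-3.141, 0.004, 1.479]
force: [-0.8, -0.3, -1.0]
grip_width: 0.0657
grip_force: 0.0
```

apply_moves:
  deltas:
    - [150,0,0,0,0,0,0]
    - [150,0,0,0,0,0,0]
    - [150,0,0,0,0,0,0]

```text
time_s: 52.7
ee_pos: [0.4488, 0.3069, 0.0433]
eef_rot: [-3.14, 0.005, 1.48]
force: [-0.6, -1.4, 7.0]
grip_width: 0.0498
grip_force: 35.0
```

```bash
python3 -c "
from h import *
st()"
```

```text
t 52.7 p [0.4488 0.3069 0.0433] rpy [-3.14   0.005  1.48 ] w 0.0498 gf 35.0 F [-0.6 -1.4  7. ] q [ 0.53  0.52  1.7  -0.    0.93  0.63]
```

apply_moves:
  deltas:
    - [150,0,0,2,0,0,0]
    - [150,0,0,4,0,0,0]
    - [150,0,-1.87,0,0,0,0]
    - [150,0,-1.87,0,0,0,-0.134]
    - [150,-1.05,-1.87,0,0,0,-0.134]
    - [150,-1.05,-1.87,0,0,0,-0.134]
    - [150,-1.05,-1.87,0,0,0,-0.134]
    - [150,-1.05,-1.87,0,0,0,-0.134]
    - [150,-1.05,-1.87,0,0,0,-0.134]
    - [150,-1.05,-1.87,0,0,0,-0.134]

```text
time_s: 53.7
ee_pos: [0.3847, 0.1565, 0.1024]
eef_rot: [-3.139, 0.006, 0.536]
force: [-0.4, -0.4, -3.2]
grip_width: 0.0496
grip_force: 35.0
```

apply_moves:
  deltas:
    - [150,-1.05,-1.87,0,0,0,-0.134]
    - [150,-1.05,-1.87,0,0,0,-0.134]
    - [150,0,0,0,0,0,-0.134]
    - [150,0,0,-3,0,0,0]
    - [150,0,0,-2,0,0,0]
    - [150,0,0,-0.8,0,0,0]
    - [150,0,0,0,0,0,0]

```text
time_s: 54.4
ee_pos: [0.3642, 0.1198, 0.0442]
eef_rot: [-3.14, 0.007, 0.14]
force: [0.6, -0.0, -3.3]
grip_width: 0.0497
grip_force: 35.0
```

```bash
python3 -c "
from h import *
st()"
```

```text
t 54.4 p [0.3642 0.1198 0.0442] rpy [-3.14   0.007  0.14 ] w 0.0497 gf 35.0 F [ 0.6 -0.  -3.3] q [0.22 0.23 2.13 0.   0.79 1.65]
```

apply_moves:
  deltas:
    - [150,0,0,-0.15,0,0,0]
    - [80,0,0,0,0,0,0]
    - [0,0,0,0,0,0,0]
    - [0,0,0,0,0,0,0]
    - [0,0,0,0,0,0,0]
    - [0,0,0,0,0,0,0]
    - [0,0,0,3,0,0,0]
    - [0,0,0,4,0,0,0]
    - [0,0,0,3,0,0,0.1428]
    - [0,0,0,0,0,0,0.1428]

```text
time_s: 55.4
ee_pos: [0.3661, 0.1202, 0.1468]
eef_rot: [-3.141, -0.001, 0.431]
force: [-0.0, -0.9, -1.2]
grip_width: 0.0941
grip_force: 0.0
```

apply_moves:
  deltas:
    - [0,0,0,0,0,0,0.1428]
    - [0,0,0,0,0,0,0.1428]
    - [0,0,0,0,0,0,0.1428]
    - [0,0,0,0,0,0,0.1428]
    - [0,0,0,0,0,0,0.1428]
    - [0,0,0,0,0,0,0.1428]
    - [0,0,0,0,0,0,0.1428]
    - [0,0,0,0,0,0,0.1428]
    - [0,0,0,0,0,0,0.1428]
    - [0,0,0,0,0,0,0.1428]

```text
time_s: 56.4
ee_pos: [0.3645, 0.1198, 0.1432]
eef_rot: [-3.14, 0.006, 1.859]
force: [-0.1, 0.4, -0.4]
grip_width: 0.0939
grip_force: 0.0
```

apply_moves:
  deltas:
    - [0,0,0,0,0,0,0.1428]
    - [0,0,0,0,0,0,0.1428]
    - [0,0,0,0,0,0,0.1428]
    - [0,0,0,0,0,0,0.1428]
    - [0,0,0,0,0,0,0.1428]
    - [0,0,0,0,0,0,0.1428]
    - [0,0,0,0,0,0,0.1428]
    - [0,0,0,0,0,0,0.1428]
    - [0,0,0,0,0,0,0.1428]
    - [0,0,0,0,0,0,0.1428]

```text
time_s: 57.4
ee_pos: [0.3645, 0.1198, 0.1432]
eef_rot: [-3.14, 0.006, -2.996]
force: [0.1, -0.8, -0.3]
grip_width: 0.0943
grip_force: 0.0
```

```bash
python3 -c "
from h import *
st();c=wsnap('w14.png')
for b in bottles(c):
  if b[3][0]<.5: print(b)
print('top');caps(snap('top'))"
```

```text
t 57.4 p [0.3645 0.1198 0.1432] rpy [-3.14   0.006 -2.996] w 0.0943 gf 0.0 F [ 0.1 -0.8 -0.3] q [ 0.22  0.03  2.06 -0.    1.05 -1.49]
('label', [279.6, 208.8], [247, 178, 66, 63, 3968], [0.3539, 0.1189])
('cap', [483.0, 121.2], [475, 106, 18, 31, 454], [0.2472, 0.2957])
('cap', [280.0, 285.4], [265, 276, 31, 21, 606], [0.4302, 0.1303])
top
[302.2 172.7] [9, 31, 159] [ 0.623 -0.171] | z.03 [ 0.646 -0.179]
[139.  187.5] [7, 31, 156] [0.578 0.428] | z.03 [0.598 0.45 ]
[185.6 176.4] [8, 9, 56] [0.617 0.259] | z.03 [0.639 0.272]
[218.2 175.4] [8, 8, 52] [0.618 0.139] | z.03 [0.641 0.146]
[180.7 279. ] [7, 9, 47] [0.243 0.273] | z.03 [0.247 0.286]
```

apply_moves:
  deltas:
    - [0,0,0,0,-0.02,0.1365,0]
    - [0,0,0,0,-0.02,0.1365,0]
    - [0,0,0,0,-0.02,0.1365,0]
    - [0,0,0,0,-0.02,0.1365,0]
    - [0,0,0,0,-0.02,0.1365,0]
    - [0,0,0,0,-0.02,0.1365,0]
    - [0,0.6,0.1,0,-0.02,0.1365,0]
    - [0,0,0,-3.5,0,0,0]
    - [0,0,0,-3,0,0,0]
    - [0,0,0,-2,0,0,0]

```text
time_s: 58.5
ee_pos: [0.37, 0.1207, 0.0562]
eef_rot: [-3.124, -0.962, -3.015]
force: [-0.6, 0.7, 0.4]
grip_width: 0.0938
grip_force: 0.0
```

```bash
python3 -c "
from h import *
st();o=ctrl.get_obs();print(R.from_euler('xyz',o['eef_rot']).as_matrix().round(3))"
```

```text
t 58.5 p [0.37   0.1207 0.0562] rpy [-3.124 -0.962 -3.015] w 0.0938 gf 0.0 F [-0.6  0.7  0.4] q [ 0.2   0.75  1.57  0.04  1.78 -1.52]
[[-0.567 -0.14  -0.812]
 [-0.072  0.99  -0.121]
 [ 0.82  -0.01  -0.572]]
```

apply_moves:
  deltas:
    - [0,0,0,-1.5,0,0,0]
    - [0,0,0,-0.6,0,0,0]
    - [100,0,0,0,0,0,0]
    - [150,0,0,0,0,0,0]
    - [150,0,0,0,0,0,0]
    - [150,0,0,0,0,0,0]
    - [150,0,0,0,0,0,0]
    - [150,0,0,0,0,0,0]
    - [150,0,0,0,0,0,0]

```text
time_s: 59.4
ee_pos: [0.3707, 0.1208, 0.0374]
eef_rot: [-3.131, -0.96, -3.006]
force: [-0.2, 0.2, 2.8]
grip_width: 0.0501
grip_force: 35.0
```

apply_moves:
  deltas:
    - [150,0,0,2,0,0,0]
    - [150,0,0,4,0,0,0]
    - [150,0,0,4,0,0,0]
    - [150,0,0,4,0,0,0]
    - [150,0,0,3,0,0,0]
    - [150,0,0,0,0.019,-0.1295,0]
    - [150,0,0.5,0,0.019,-0.1295,0]
    - [150,0,1,0,0.019,-0.1295,0]
    - [150,0,1,0,0.019,-0.1295,0]
    - [150,0,1,0,0.019,-0.1295,0]

```text
time_s: 60.4
ee_pos: [0.3707, 0.1561, 0.2073]
eef_rot: [-3.138, -0.3, -3.002]
force: [0.4, -0.1, -4.3]
grip_width: 0.0496
grip_force: 35.0
```

apply_moves:
  deltas:
    - [150,0.5,2,0,0.019,-0.1295,0]
    - [150,0.5,2,0,0.019,-0.1295,0]
    - [150,0.5,2,0,0.019,-0.1295,0]
    - [150,0.5,2,0,0.019,-0.1295,0]
    - [150,0.5,2,0,0.019,-0.1295,0]
    - [150,0.5,2,0,0.019,-0.1295,0]
    - [150,0.5,2,0,0.019,-0.1295,0]
    - [150,0,0,0,0,0,0]

```text
time_s: 61.2
ee_pos: [0.404, 0.2956, 0.2057]
eef_rot: [3.141, 0.606, -3.001]
force: [0.4, -0.4, -4.8]
grip_width: 0.0499
grip_force: 35.0
```

```bash
python3 -c "
from h import *
st();o=ctrl.get_obs();print(R.from_euler('xyz',o['eef_rot']).as_matrix().round(3));err(t=55,lane=98.2,flip=True)"
```

```text
t 61.2 p [0.404  0.2956 0.2057] rpy [ 3.141  0.606 -3.001] w 0.0499 gf 35.0 F [ 0.4 -0.4 -4.8] q [ 0.71 -0.    2.04 -0.53  0.65 -0.65]
[[-0.814 -0.14   0.564]
 [-0.115  0.99   0.08 ]
 [-0.57   0.    -0.822]]
corr rotvec [ 0.    -0.005  0.003]
```

apply_moves:
  deltas:
    - [150,2,2,0,0,0,0]
    - [150,3,2,0,0,0,0]
    - [150,3,2,0,0,0,0]
    - [150,3.5,1,0,0,0,0]
    - [150,4,1,-1,0,0,0]
    - [150,3.7,0,-3,0,0,0]
    - [150,0,0,-3,0,0,0]
    - [150,0,0,-3,0,0,0]
    - [150,0,0,-2.7,0,0,0]
    - [150,0,0,0,0,0,0]

```text
time_s: 62.2
ee_pos: [0.5962, 0.3725, 0.0753]
eef_rot: [-3.138, 0.596, -3.002]
force: [-0.5, -0.4, -3.7]
grip_width: 0.0502
grip_force: 35.0
```

```bash
python3 -c "
from h import *
st();err(t=55,lane=98.2,flip=True)"
```

```text
t 62.2 p [0.5962 0.3725 0.0753] rpy [-3.138  0.596 -3.002] w 0.0502 gf 35.0 F [-0.5 -0.4 -3.7] q [ 0.59  0.6   1.59 -0.58  0.47 -0.66]
corr rotvec [ 0.005 -0.014  0.005]
```

apply_moves:
  deltas:
    - [150,0,0.2,-0.5,0,0,0]
    - [150,0,0,-0.3,0,0,0]
    - [150,0,0,0,0,0,0]
    - [150,0,0,0,0,0,0]

```text
time_s: 62.6
ee_pos: [0.5978, 0.3769, 0.0732]
eef_rot: [3.14, 0.606, -3.004]
force: [-0.6, -0.5, -2.5]
grip_width: 0.0498
grip_force: 35.0
```

apply_moves:
  deltas:
    - [150,0,0,-0.2,0,0,0]
    - [150,0,0,0,0,0,0]

```text
time_s: 62.8
ee_pos: [0.5975, 0.3767, 0.0703]
eef_rot: [3.14, 0.605, -3.003]
force: [-0.1, 0.3, -3.6]
grip_width: 0.0501
grip_force: 35.0
```

```bash
python3 -c "
from h import *
st();err(t=55,lane=98.2,flip=True)"
```

```text
t 62.8 p [0.5975 0.3767 0.0703] rpy [ 3.14   0.605 -3.003] w 0.0501 gf 35.0 F [-0.1  0.3 -3.6] q [ 0.6   0.61  1.59 -0.6   0.46 -0.63]
corr rotvec [-0.    -0.006  0.004]
```

apply_moves:
  deltas:
    - [150,0,0,-0.4,0,-0.004,0]
    - [150,0,0,0,0,0,0]
    - [150,0,0,-0.2,0,0,0]
    - [150,0,0,0,0,0,0]

```text
time_s: 63.2
ee_pos: [0.5974, 0.3767, 0.0638]
eef_rot: [3.141, 0.608, -3.003]
force: [0.2, -0.6, -3.2]
grip_width: 0.0497
grip_force: 35.0
```

apply_moves:
  deltas:
    - [150,0,0,-0.2,0,0,0]
    - [150,0,0,0,0,0,0]

```text
time_s: 63.4
ee_pos: [0.5977, 0.3769, 0.0626]
eef_rot: [3.14, 0.61, -3.003]
force: [-0.0, 0.5, -0.8]
grip_width: 0.0499
grip_force: 35.0
```

apply_moves:
  deltas:
    - [150,0,0,-0.15,0,0,0]
    - [150,0,0,0,0,0,0]

```text
time_s: 63.6
ee_pos: [0.5983, 0.3773, 0.0625]
eef_rot: [3.14, 0.612, -3.004]
force: [-4.5, -2.4, 9.3]
grip_width: 0.0494
grip_force: 35.0
```

Contact. I release and retreat along −d, (−0.57, −0.08, +0.82).

apply_moves:
  deltas:
    - [120,0,0,0.15,0,0,0]
    - [60,0,0,0,0,0,0]
    - [60,0,0,0,0,0,0]
    - [60,0,0,0,0,0,0]
    - [60,-1,-0.14,1.4,0,0,0]
    - [60,-2,-0.28,2.8,0,0,0]
    - [40,-2.5,-0.35,3.5,0,0,0]
    - [0,-3,-0.4,3.5,0,0,0]
    - [0,-3,-1,3.5,0,0,0]
    - [0,-3,-2,1,0,0,0]

```text
time_s: 64.6
ee_pos: [0.4521, 0.3358, 0.223]
eef_rot: [3.137, 0.613, -3.004]
force: [-0.3, -0.3, -0.5]
grip_width: 0.094
grip_force: 0.0
```

apply_moves:
  deltas:
    - [0,-3,-3,0,0,0.1,0]
    - [0,-3,-3,0,0,0.1,0]
    - [0,-3,-3,0,0,0.1,0]
    - [0,0,-3,0,0,0.1,0]
    - [0,0,-3,0,0,0.1,0]
    - [0,0,-3,0,0,0.1,0]
    - [0,0,0,0,0,0,0]

```text
time_s: 65.3
ee_pos: [0.3635, 0.1526, 0.2194]
eef_rot: [3.063, 0.011, -3.032]
force: [0.8, 0.8, -0.4]
grip_width: 0.0939
grip_force: 0.0
```

```bash
python3 - <<'E'
from h import *
st();print('side');s=snap('side');caps(s);print('top');t=snap('top');caps(t)
c=wsnap();print('wrist')
for b in bottles(c): print(b[0],b[1],b[2][4],b[3])
# green labels in the side view: compare label under cap for uprightness
hsv=cv2.cvtColor(s['img'],cv2.COLOR_RGB2HSV);g=cv2.inRange(hsv,(45,90,40),(80,255,255))
k,l,q,cen=cv2.connectedComponentsWithStats(cv2.morphologyEx(g,cv2.MORPH_CLOSE,np.ones((5,5))))
print([(cen[i].round(1).tolist(),q[i,2:].tolist()) for i in range(1,k) if q[i,4]>40])
E
```

```text
t 65.3 p [0.3635 0.1526 0.2194] rpy [ 3.063  0.011 -3.032] w 0.0939 gf 0.0 F [ 0.8  0.8 -0.4] q [ 0.26 -0.06  1.96  0.08  1.23 -1.45]
side
[255.5 187.7] [8, 10, 61] [ 0.643 -0.109] | z.03 [ 0.694 -0.249]
[270.5 202.6] [10, 7, 49] [ 0.561 -0.028] | z.03 [ 0.603 -0.16 ]
[238.4 223. ] [13, 26, 122] [0.623 0.116] | z.03 [0.672 0.001]
[289.9 235.4] [7, 8, 52] [0.448 0.134] | z.03 [0.478 0.02 ]
[223.6 249.1] [11, 19, 120] [0.618 0.253] | z.03 [0.666 0.153]
[240.3 290.9] [33, 73, 253] [0.51  0.401] | z.03 [0.546 0.318]
[209.1 276.9] [12, 18, 142] [0.61  0.375] | z.03 [0.657 0.288]
[344.5 305. ] [11, 13, 119] [0.242 0.375] | z.03 [0.248 0.289]
[101.3 371.9] [9, 8, 59] [0.708 0.71 ] | z.03 [0.766 0.661]
top
[302.2 172.5] [9, 31, 157] [ 0.624 -0.171] | z.03 [ 0.646 -0.179]
[139.  187.6] [7, 31, 155] [0.577 0.429] | z.03 [0.598 0.45 ]
[185.6 176.4] [8, 9, 56] [0.617 0.259] | z.03 [0.639 0.272]
[218.2 175.4] [8, 8, 52] [0.618 0.139] | z.03 [0.641 0.146]
[277.9 189.9] [37, 6, 99] [ 0.56  -0.079] | z.03 [ 0.579 -0.083]
[195.9 197.4] [98, 12, 269] [0.537 0.221] | z.03 [0.555 0.232]
[252.5 216.2] [8, 7, 53] [0.464 0.015] | z.03 [0.478 0.016]
[180.8 279. ] [7, 9, 48] [0.243 0.272] | z.03 [0.247 0.286]
wrist
label [161.3, 344.4] 202 [0.558, 0.041]
label [397.4, 359.3] 190 [0.5701, 0.3582]
label [236.9, 366.6] 479 [0.5824, 0.1383]
label [322.9, 365.6] 236 [0.5759, 0.2502]
cap [398.4, 108.9] 407 [0.2476, 0.2924]
cap [139.9, 274.0] 257 [0.4709, 0.0131]
cap [264.3, 337.7] 882 [0.5466, 0.1713]
[([420.4, 151.0], [34, 27, 626]), ([254.7, 207.9], [16, 13, 138]), ([268.1, 230.7], [17, 21, 193]), ([237.1, 249.2], [16, 14, 148]), ([225.5, 272.9], [22, 20, 237]), ([211.3, 302.5], [23, 20, 268]), ([242.4, 364.5], [23, 22, 417])]
```

t2, placed earlier, has been knocked over: a cap now shows lying at about (0.478, 0.018) and none at the −120 place. I'll measure it.

apply_moves:
  deltas:
    - [0,2.5,-1.5,0.6,-0.039,-0.005,0]
    - [0,2.5,-1.5,0.6,-0.039,-0.005,0]
    - [0,2.5,-1.5,0.6,0,0,0]
    - [0,2.5,-1.5,0.6,0,0,0]
    - [0,2.5,-1.5,0.6,0,0,0]
    - [0,2.5,-1.5,0.6,0,0,0]
    - [0,2.5,-1.5,0.6,0,0,0]
    - [0,2.5,-1.5,0,0,0,0]
    - [0,2.6,-1.3,0,0,0,0]
    - [0,0,0,0,0,0,0]

```text
time_s: 66.45
ee_pos: [0.5901, 0.0222, 0.2602]
eef_rot: [-3.141, 0.015, -3.027]
force: [-0.3, 0.7, -0.5]
grip_width: 0.094
grip_force: 0.0
```

```bash
python3 - <<'E'
from h import *
st();c=wsnap('w15.png')
for b in bottles(c): print(b[0],b[1],b[2],b[3])
print('side');caps(snap('side'))
E
```

```text
t 66.45 p [0.5901 0.0222 0.2602] rpy [-3.141  0.015 -3.027] w 0.094 gf 0.0 F [-0.3  0.7 -0.5] q [-0.02  0.36  1.37  0.    1.4  -1.71]
label [278.3, 156.4] [254, 132, 50, 49, 1984] [0.5494, 0.0167]
label [179.7, 211.6] [144, 198, 53, 42, 753] [0.6262, -0.0935]
label [366.8, 213.4] [351, 200, 52, 52, 557] [0.6031, 0.1287]
label [450.1, 223.4] [432, 210, 53, 49, 579] [0.6031, 0.2462]
label [521.3, 221.0] [501, 215, 43, 28, 271] [0.5868, 0.3744]
cap [286.2, 95.2] [273, 85, 27, 22, 502] [0.4777, 0.0177]
cap [38.6, 173.8] [0, 113, 91, 107, 3744] [0.601, -0.3316]
cap [201.0, 173.8] [148, 169, 106, 11, 932] [0.5816, -0.0744]
cap [136.8, 224.9] [119, 171, 48, 90, 1866] [0.6574, -0.1599]
cap [409.5, 183.9] [299, 173, 230, 25, 1916] [0.5632, 0.1852]
cap [541.8, 207.1] [535, 193, 15, 32, 315] [0.5634, 0.435]
cap [406.2, 250.1] [376, 230, 77, 35, 876] [0.6514, 0.2004]
cap [486.2, 252.6] [469, 239, 41, 27, 635] [0.6453, 0.3379]
cap [550.1, 251.6] [539, 239, 21, 28, 394] [0.635, 0.4897]
cap [278.8, 257.8] [201, 251, 157, 14, 1211] [0.6786, 0.0319]
side
[459.6 113.9] [6, 24, 57] [-0.114 -1.099] | z.03 [-0.148 -1.35 ]
[281.5 116.2] [25, 10, 159] [ 0.746 -0.81 ] | z.03 [ 0.809 -1.029]
[256.  188.7] [8, 9, 46] [ 0.639 -0.103] | z.03 [ 0.689 -0.242]
[270.5 202.8] [10, 7, 54] [ 0.56  -0.027] | z.03 [ 0.602 -0.158]
[238.4 223. ] [13, 26, 123] [0.623 0.116] | z.03 [0.672 0.001]
[289.9 235.3] [7, 8, 51] [0.448 0.133] | z.03 [0.478 0.02 ]
[223.6 249.1] [11, 19, 120] [0.618 0.253] | z.03 [0.666 0.153]
[240.1 291.4] [33, 74, 251] [0.51  0.403] | z.03 [0.546 0.32 ]
[209.1 277. ] [12, 17, 142] [0.61  0.375] | z.03 [0.657 0.288]
[344.4 305. ] [11, 13, 120] [0.242 0.375] | z.03 [0.248 0.289]
[101.2 372. ] [9, 8, 60] [0.708 0.71 ] | z.03 [0.766 0.662]
```

apply_moves:
  deltas:
    - [0,-2.6,-0.2,0,0,0,-0.064]
    - [0,-2.6,-0.3,0,0,0,-0.064]
    - [0,0,0,-4,0,0,0]
    - [0,0,0,-4.5,0,0,0]
    - [0,0,0,-4.5,0,0,0]
    - [0,0,0,-4.5,0,0,0]
    - [0,0,0,-3.5,0,0,0]
    - [0,0,0,-0.8,0,0,0]
    - [100,0,0,0,0,0,0]
    - [100,0,0,0,0,0,0]

```text
time_s: 67.55
ee_pos: [0.5373, 0.0175, 0.0452]
eef_rot: [-3.142, 0.017, 3.129]
force: [0.2, -0.7, 0.7]
grip_width: 0.0815
grip_force: 0.0
```

apply_moves:
  deltas:
    - [150,0,0,0,0,0,0]
    - [150,0,0,0,0,0,0]
    - [150,0,0,0,0,0,0]
    - [150,0,0,0,0,0,0]
    - [150,0,0,0,0,0,0]

```text
time_s: 68.05
ee_pos: [0.5367, 0.017, 0.0436]
eef_rot: [-3.142, 0.015, 3.128]
force: [-1.6, -0.3, 5.4]
grip_width: 0.05
grip_force: 35.0
```

```bash
python3 -c "
from h import *
st()"
```

```text
t 68.05 p [0.5367 0.017  0.0436] rpy [-3.142  0.015  3.128] w 0.05 gf 35.0 F [-1.6 -0.3  5.4] q [-0.04  0.5   1.73  0.    0.9  -1.59]
```

apply_moves:
  deltas:
    - [150,0,0,2,0,0,0]
    - [150,0,0,4,0,0,0]
    - [150,-3,-0.6,0,0,0,0]
    - [150,-4,-0.7,0,0,0,0]
    - [150,-4,-0.8,0,0,0,-0.14]
    - [150,-3.5,-0.8,0,0,0,-0.14]
    - [150,-2.7,-0.8,0,0,0,-0.14]
    - [150,0,0,0,0,0,-0.14]
    - [150,0,0,0,0,0,-0.14]
    - [150,0,0,0,0,0,-0.14]

```text
time_s: 69.05
ee_pos: [0.3643, -0.0201, 0.1031]
eef_rot: [-3.142, 0.014, 2.282]
force: [0.6, -0.1, -2.5]
grip_width: 0.05
grip_force: 35.0
```

apply_moves:
  deltas:
    - [150,0,0,0,0,0,-0.14]
    - [150,0,0,0,0,0,-0.14]
    - [150,0,0,0,0,0,-0.14]
    - [150,0,0,0,0,0,-0.14]
    - [150,0,0,0,0,0,-0.14]
    - [150,0,0,0,0,0,-0.14]
    - [150,0,0,0,0,0,-0.14]
    - [150,0,0,0,0,0,-0.14]
    - [150,0,0,0,0,0,-0.14]
    - [150,0,0,0,0,0,-0.14]

```text
time_s: 70.05
ee_pos: [0.3643, -0.02, 0.103]
eef_rot: [-3.141, 0.015, 0.882]
force: [-1.0, -0.2, -2.8]
grip_width: 0.0499
grip_force: 35.0
```

apply_moves:
  deltas:
    - [150,0,0,0,0,0,-0.14]
    - [150,0,0,0,0,0,-0.14]
    - [150,0,0,0,0,0,-0.14]
    - [150,0,0,0,0,0,-0.14]
    - [150,0,0,0,0,0,-0.14]
    - [150,0,0,0,0,0,-0.14]
    - [150,0,0,-3,0,0,0]
    - [150,0,0,-2,0,0,0]
    - [150,0,0,-0.7,0,0,0]
    - [150,0,0,0,0,0,0]

```text
time_s: 71.05
ee_pos: [0.3641, -0.02, 0.0457]
eef_rot: [-3.141, 0.016, 0.048]
force: [-0.2, -0.5, -2.6]
grip_width: 0.0499
grip_force: 35.0
```

```bash
python3 -c "
from h import *
st()"
```

```text
t 71.05 p [ 0.3641 -0.02    0.0457] rpy [-3.141  0.016  0.048] w 0.0499 gf 35.0 F [-0.2 -0.5 -2.6] q [-0.15  0.19  2.17 -0.    0.8   1.37]
```

apply_moves:
  deltas:
    - [150,0,0,-0.2,0,0,0]
    - [80,0,0,0,0,0,0]
    - [0,0,0,0,0,0,0]
    - [0,0,0,0,0,0,0]
    - [0,0,0,0,0,0,0]
    - [0,0,0,0,0,0,0]
    - [0,0,0,0,0,0,0]

```text
time_s: 71.75
ee_pos: [0.3645, -0.02, 0.0442]
eef_rot: [3.142, 0.014, 0.048]
force: [-0.9, -0.2, -0.7]
grip_width: 0.0928
grip_force: 0.0
```

apply_moves:
  deltas:
    - [0,0,0,0,-0.0065,0.135,0]
    - [0,0,0,0,-0.0065,0.135,0]
    - [0,0,0,0,-0.0065,0.135,0]
    - [0,0,0,0,-0.0065,0.135,0]
    - [0,0,0,0,-0.0065,0.135,0]
    - [0,0.2,0,0,-0.0065,0.135,0]
    - [0,0.3,0,-0.2,-0.0065,0.135,0]
    - [0,0,0,-0.6,0,0,0]
    - [0,0,0,0,0,0,0]

```text
time_s: 72.65
ee_pos: [0.369, -0.0199, 0.035]
eef_rot: [-3.141, 0.959, 0.049]
force: [0.1, -0.1, -0.5]
grip_width: 0.0937
grip_force: 0.0
```

```bash
python3 -c "
from h import *
st();o=ctrl.get_obs();print(R.from_euler('xyz',o['eef_rot']).as_matrix().round(3))"
```

```text
t 72.65 p [ 0.369  -0.0199  0.035 ] rpy [-3.141  0.959  0.049] w 0.0937 gf 0.0 F [ 0.1 -0.1 -0.5] q [-0.08  0.76  1.63 -0.11  1.71  1.48]
[[ 0.573  0.048 -0.818]
 [ 0.028 -0.999 -0.039]
 [-0.819 -0.    -0.574]]
```

apply_moves:
  deltas:
    - [100,0,0,0,0,0,0]
    - [150,0,0,0,0,0,0]
    - [150,0,0,0,0,0,0]
    - [150,0,0,0,0,0,0]
    - [150,0,0,0,0,0,0]
    - [150,0,0,0,0,0,0]
    - [150,0,0,0,0,0,0]

```text
time_s: 73.35
ee_pos: [0.3695, -0.02, 0.0363]
eef_rot: [-3.142, 0.96, 0.048]
force: [0.0, 0.5, 2.3]
grip_width: 0.0498
grip_force: 35.0
```

apply_moves:
  deltas:
    - [150,0,0,2,0,0,0]
    - [150,0,0,4,0,0,0]
    - [150,0,0,4,0,0,0]
    - [150,0,0,4,0,0,0]
    - [150,0,0,3,0,0,0]
    - [150,0.5,0.3,0,0.0063,-0.1308,0]
    - [150,0.5,0.3,0,0.0063,-0.1308,0]
    - [150,0.5,0.3,0,0.0063,-0.1308,0]
    - [150,0.5,0.3,0,0.0063,-0.1308,0]
    - [150,0.5,0.3,0,0.0063,-0.1308,0]

```text
time_s: 74.35
ee_pos: [0.3949, -0.0049, 0.2063]
eef_rot: [-3.142, 0.3, 0.048]
force: [0.8, -0.3, -2.9]
grip_width: 0.05
grip_force: 35.0
```

apply_moves:
  deltas:
    - [150,0.5,0.3,0,0.0063,-0.1308,0]
    - [150,0.5,0.3,0,0.0063,-0.1308,0]
    - [150,0.5,0.3,0,0.0063,-0.1308,0]
    - [150,0.5,0.3,0,0.0063,-0.1308,0]
    - [150,0.5,0.3,0,0.0063,-0.1308,0]
    - [150,0.5,0.3,0,0.0063,-0.1308,0]
    - [150,0.5,0.3,0,0.0063,-0.1308,0]
    - [150,0,0,0,0,0,0]
    - [150,0,0,0,0,0,0]

```text
time_s: 75.25
ee_pos: [0.4292, 0.016, 0.2061]
eef_rot: [-3.141, -0.607, 0.048]
force: [0.9, -0.2, -2.4]
grip_width: 0.0495
grip_force: 35.0
```

```bash
python3 -c "
from h import *
st();err(t=55,lane=92.8)"
```

```text
t 75.25 p [0.4292 0.016  0.2061] rpy [-3.141 -0.607  0.048] w 0.0495 gf 35.0 F [ 0.9 -0.2 -2.4] q [-0.1  -0.24  2.25  0.16  0.54  1.32]
corr rotvec [-0.    -0.004  0.   ]
```

apply_moves:
  deltas:
    - [150,3,0,0,0,0,0]
    - [150,4,0,0,0,0,0]
    - [150,4,0,0,0,0,0]
    - [150,4,0,0,0,0,0]
    - [150,4.1,0,-2,0,0,0]
    - [150,0,0,-3.5,0,0,0]
    - [150,0,0,-3.5,0,0,0]
    - [150,0,0,-3,0,0,0]
    - [150,0,0,-1,0,0,0]
    - [150,0,0,0,0,0,0]

```text
time_s: 76.25
ee_pos: [0.6205, 0.0161, 0.0748]
eef_rot: [-3.141, -0.607, 0.048]
force: [-0.5, 0.4, -2.2]
grip_width: 0.0497
grip_force: 35.0
```

```bash
python3 -c "
from h import *
st();err(t=55,lane=92.8)"
```

```text
t 76.25 p [0.6205 0.0161 0.0748] rpy [-3.141 -0.607  0.048] w 0.0497 gf 35.0 F [-0.5  0.4 -2.2] q [-0.06  0.43  1.88  0.26  0.24  1.23]
corr rotvec [-0.001 -0.004  0.   ]
```

apply_moves:
  deltas:
    - [150,0,0,-0.5,0,-0.004,0]
    - [150,0,0,-0.3,0,0,0]
    - [150,0,0,0,0,0,0]

```text
time_s: 76.55
ee_pos: [0.6208, 0.016, 0.0688]
eef_rot: [3.141, -0.616, 0.048]
force: [0.5, -0.2, -2.6]
grip_width: 0.0498
grip_force: 35.0
```

apply_moves:
  deltas:
    - [150,0,0,-0.2,0,0,0]
    - [150,0,0,0,0,0,0]

```text
time_s: 76.75
ee_pos: [0.6206, 0.016, 0.0664]
eef_rot: [3.141, -0.615, 0.049]
force: [0.4, 0.3, -1.7]
grip_width: 0.0501
grip_force: 35.0
```

apply_moves:
  deltas:
    - [150,0,0,-0.15,0,0,0]
    - [150,0,0,0,0,0,0]

```text
time_s: 76.95
ee_pos: [0.621, 0.0159, 0.0654]
eef_rot: [3.141, -0.617, 0.048]
force: [-0.2, -1.0, 2.7]
grip_width: 0.0498
grip_force: 35.0
```

apply_moves:
  deltas:
    - [150,0,0,-0.05,0,0,0]
    - [118,0,0,0,0,0,0]
    - [60,0,0,0,0,0,0]
    - [60,0,0,0,0,0,0]
    - [60,0,0,0,0,0,0]
    - [60,-1,0,1.4,0,0,0]
    - [60,-2,-0.1,2.8,0,0,0]
    - [40,-2.5,-0.1,3.5,0,0,0]
    - [0,-3,-0.1,3.5,0,0,0]
    - [0,-3,0,3.5,0,0,0]

```text
time_s: 77.95
ee_pos: [0.5042, 0.0129, 0.2121]
eef_rot: [3.141, -0.615, 0.048]
force: [0.9, -0.4, 0.9]
grip_width: 0.0918
grip_force: 0.0
```

apply_moves:
  deltas:
    - [0,-3,0,0,0,0.12,0]
    - [0,-3,0,0,0,0.12,0]
    - [0,-3,0,0,0,0.12,0]
    - [0,-2,0,0,0,0.12,0]
    - [0,0,0,0,0,0.12,0]
    - [0,0,0,0,0,0,0]
    - [0,0,0,0,0,0,0]

```text
time_s: 78.65
ee_pos: [0.3957, 0.013, 0.2107]
eef_rot: [-3.115, -0.017, 0.04]
force: [0.3, -1.2, 0.2]
grip_width: 0.094
grip_force: 0.0
```

```bash
python3 - <<'E'
from h import *
st();s=snap('side','s9.png');caps(s);print('top');t=snap('top','t9.png');caps(t)
for n,c,k in(('side',s,5),('top',t,5)):
    hsv=cv2.cvtColor(c['img'],cv2.COLOR_RGB2HSV);g=cv2.inRange(hsv,(45,90,40),(80,255,255))
    m,l,q,cen=cv2.connectedComponentsWithStats(cv2.morphologyEx(g,cv2.MORPH_CLOSE,np.ones((k,k))))
    print(n,'labels',[(cen[i].round(1).tolist(),q[i,2:].tolist()) for i in range(1,m) if q[i,4]>15])
# where each bottle's cap should project in the side view
T=np.linalg.inv(s['pose'])
for p in[(.643,-.107),(.632,.0155),(.617,.138),(.617,.256),(.609,.376)]:
    q=(T@np.array([*p,.118,1]))[:3];print(p,(s['K']@np.array([q[0]/-q[2],-q[1]/-q[2],1]))[:2].round(1))
E
```

```text
t 78.65 p [0.3957 0.013  0.2107] rpy [-3.115 -0.017  0.04 ] w 0.094 gf 0.0 F [ 0.3 -1.2  0.2] q [-0.08 -0.04  1.96  0.03  1.21  1.44]
[255.6 187.7] [8, 10, 62] [ 0.643 -0.109] | z.03 [ 0.694 -0.249]
[246.8 205.6] [8, 13, 74] [0.633 0.012] | z.03 [ 0.682 -0.115]
[270.3 203.1] [11, 7, 59] [ 0.561 -0.025] | z.03 [ 0.602 -0.156]
[237.3 226.5] [9, 15, 90] [0.62  0.135] | z.03 [0.668 0.022]
[261. 240.] [9, 21, 43] [0.526 0.18 ] | z.03 [0.564 0.072]
[223.6 249. ] [11, 19, 120] [0.618 0.252] | z.03 [0.666 0.152]
[240.3 290.8] [32, 73, 254] [0.51  0.401] | z.03 [0.546 0.317]
[209.1 277. ] [12, 17, 142] [0.61  0.375] | z.03 [0.657 0.288]
[344.4 305. ] [11, 13, 121] [0.242 0.375] | z.03 [0.248 0.289]
[101.3 371.9] [9, 8, 59] [0.708 0.71 ] | z.03 [0.766 0.661]
top
[302.2 172.8] [9, 31, 160] [ 0.623 -0.171] | z.03 [ 0.646 -0.179]
[251.6 171.4] [8, 8, 54] [0.631 0.016] | z.03 [0.654 0.017]
[139.  187.6] [7, 31, 156] [0.577 0.428] | z.03 [0.598 0.45 ]
[185.6 176.4] [8, 9, 56] [0.617 0.259] | z.03 [0.639 0.272]
[218.2 175.4] [8, 8, 52] [0.618 0.139] | z.03 [0.641 0.146]
[180.8 279. ] [7, 9, 48] [0.243 0.272] | z.03 [0.247 0.286]
side labels [([420.4, 151.0], [34, 27, 625]), ([258.5, 208.2], [12, 12, 57]), ([249.6, 227.1], [15, 12, 66]), ([237.2, 249.3], [16, 14, 149]), ([225.5, 273.0], [22, 20, 236]), ([211.3, 302.5], [23, 20, 269]), ([242.4, 364.5], [23, 22, 417])]
top labels [([282.3, 179.5], [12, 4, 16]), ([253.1, 182.8], [11, 3, 21]), ([220.2, 186.3], [14, 5, 29]), ([158.8, 190.0], [13, 6, 28]), ([188.6, 187.6], [13, 3, 24]), ([110.3, 225.7], [18, 15, 195]), ([430.0, 324.2], [38, 35, 267])]
(0.643, -0.107) [255.3 188. ]
(0.632, 0.0155) [246.6 206.1]
(0.617, 0.138) [237.8 227.2]
(0.617, 0.256) [223.4 249.9]
(0.609, 0.376) [209.1 277.3]
```

```bash
python3 -c "
from station import ctrl
print(ctrl.hand_in())"
```

```text
the job is handed in; nothing more can be done
None
```

The job is handed in, with no result reported back: all three packs are in the blue drawer, which is pushed home, and all five bottles stand upright in line on the strip. One bottle I had already stood up was knocked over partway through, and I stood it up again. The final check was by camera measurements because the picture limit was used up, and I did not re-check the drawer after releasing it.

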